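Offer a forged cleaver blank flush to the tilted grinder belt

TASK

The belt grinder is switched off. Take the forged cleaver blank by its tang, lift it out of the open forging die and lay the flat of its blade on the sloping belt over the platen, square across the belt so that the blade covers the belt's whole width, tilted to lie flush. Finish while still gripping the tang and holding the blade flush with a light steady push, ready for the belt to be started; do not let go, and do not shove the other tools about.

Things in the scene. Friction and masses are not known exactly. Their poses are not given: they have to be found in the camera images.
- blank_tang (a point): Grip point of the forged blank (steel, 0.3-0.6 kg), mid-height of its tang: a bar 95 mm long, 20 wide, 14 thick, joined end-on to a flat cleaver blade 120 x 46 x 5 mm with one rounded front corner; both share a middle plane. The tang ends 50 mm behind this point and meets the blade 45 mm ahead; the blank balances 53 mm ahead. x: to the blade tip, y: across the width, z: thickness (up in the die).
- blank_blade (a point): Centre of the blank's blade, in mid-thickness (2.5 mm from each flat), 105 mm ahead of blank_tang along the same x; same axes.
- die: Open lower forging die, 160 x 110 mm, top 65 mm above the bench, fixed on a 190 x 170 x 15 mm plate. Origin: bench level under the blade's centre. The blade lies flush with the top in a cavity 5 mm deep with 2 mm play; the tang points to -x, 15 mm of it in an open groove, then juts out freely past the die's end (x = -75 mm), its middle 62.5 mm above the bench. x: tang to tip, z: up.
- knife: Bystander: finished knife with wooden handle, 270 mm long and 17 mm high, lying on the bench; leave it alone. Origin where blade and handle meet, underside; x towards the tip.
- hammer: Bystander: hammer lying on the bench; leave it alone. Handle to its -x.
- brush: Bystander: hand brush lying on the bench; leave it alone. Handle to its -x.
- tin: Bystander: open steel tin, 84 mm across, 85 mm high, standing on the bench; leave it alone. Origin under its centre.
- belt_mid (a point): Middle of the working belt surface of the bench grinder: brown belt, 50 mm wide, backed by a rigid flat platen 220 mm long. y runs up the slope along the belt, x across it, z straight out of it. The belt arm (grinder_arm) is locked at a slope of 10 to 27 degrees and does not yield. Beside the belt the -x side is open for tang and gripper; on the +x side is the arm's bar, below the belt surface.
- grinder: Bench belt grinder, fixed, switched off. Origin: on the bench about under the platen's middle; z up, y the way the belt climbs. The motor and drive wheel are 270 mm to +y, top 0.32 m above the bench; the small idler at the belt's lower end is about 130 mm to -y. A switch box, 125 mm high, stands at y = 350 to 420 mm.
Things that resemble listed ones, but are neither listed nor needed, are in the scene too. What is shaped like the part that bears blank_tang but orange or turquoise is not meant.

How it is judged:
By the outcome, as a careful person would: the job done as asked, in the order asked, and still so for the second after the job is handed in, while the arm keeps its last pose, push and grip.
It also fails if it takes over 43 s, if anything falls off the work surface, if the arm or the gripper's body presses on something with over 40 N, if the wrist force passes 120 N, or if a joint passes its speed limit or range.

ROBOT

A 6-joint arm with a two-finger parallel gripper is mounted at the origin on the work surface. World frame = base frame: x ahead of the robot, y to its left, z up, the work surface at z = 0. Lengths are in m, angles in rad, forces in N, time in s.
With the tool pointing down it reaches from about 0.325 to 0.925 m from the base axis. Payload 3.1 kg.
Tool frame: the origin (TCP) lies midway between the tips of the shut fingers; the grasp point (between the pads) lies 19 mm behind it (grip_depth is the distance from the TCP to the grasp point, in m); z points along the fingers, y is the direction in which the jaws open and shut (so a half turn about z gives the same grasp; the last joint's range is limited). The gripper opens to 85 mm and grips with 20 to 120 N. Pads are 22 mm wide; open, the fingers measure 114 mm over their backs; the gripper's body (76 mm by 85 mm) begins 54 mm behind the grasp point. The pads swing forward as they close: fully open they stand 13 mm farther back than shut.
Start: joints at [-0.112, 0.217, 1.613, -0, 1.311, -0.112], TCP at [0.625, 0, 0.208] pointing down, gripper open.
Joint ranges: [-2.75, 2.75], [-0.78, 2.1], [0.31, 2.55], [-1.13, 4.27], [0.13, 2.63], [-2.58, 2.58]. Speed limits (rad/s): [2.79, 2.79, 3.14, 3.14, 3.14, 3.14].

INTERFACE

Orientations are given as a 3x3 rotation matrix whose columns are the frame's x, y, z axes.
In Python, from rig import * gives the robot as it stands.
- The arm moves only by the tool play_rows, never from a script. Its argument "plan" is a list of rows, each a list of 3 entries, a list of its own where there are three numbers: the shift along the tool's x, y, z in m, then the turn, a rotation vector about the tool's x, y, z in rad, then the finger opening in m, from 0 to 0.0854. A call has 1 to 20 rows; each row shifts and turns the commanded pose from where the row before left it, along the tool's axes as they then stand; what a row does not reach is not made up. A row lasts 1/10 s, in which the tool goes at most 50 mm and 8.59 degrees, less where a joint would pass 70% of its speed; a pose out of reach is approached as far as the arm can. A call is refused whole if a number of a shift passes 0.05 or a number of a turn 0.15, either way. A call with a gripper value outside its range is refused whole. The fingers move at their own pace and stop on an object; "force" is the grip in N (left out, the last holds). Time passes only in rows, so rows that do not move let the fingers close. It gives the time, the measured TCP pose, the force and the opening at its end, in the units of the state.
- get_state(): the state, without advancing time (a new reading comes with each control period).
- grab_frame(name): name is "scene" or "side" or "wrist"; returns a dict with "color" (400x640x3 uint8, blue, green, red), "depth" (400x640 float32, m along the optical axis (not along the pixel's ray), 0 where there is no reading), "camera_matrix" (3x3 intrinsics, pixels), "R" (3x3) and "t" (3): a world point X has camera coordinates R X + t; the wrist camera has in their place "mount" (4x4, takes a point from camera to tool coordinates, whose origin is the TCP and whose axes are the flange's). Camera axes: x right, y down, z forward; pixel columns grow to the right and rows downward; lengths in m; the calibration is good to about 2 mm. A picture is of the moment at which its call begins: read the wrist's pose just before it.
- hand_in(): hands the job in, once; it reports no verdict.
Trained networks look in a picture, given as the dict that the camera call returned (one of the last four; its "shot" number tells which), for a name from the list of things; names that differ only in an ending like _2 or _b are one class to them, and where a whole thing is asked for, a point or a joint stands for the part that bears it (a point fixed in the world has none). Each returns a list of dicts, best first, with "p" (0 to 1); they miss things now and then, are a little off and sometimes report something else, mostly with a low value. They report only what shows in the picture. A call takes as long as a camera call. They do not tell look-alikes from the thing itself.
- spot_in(picture, thing): "extent" ([left, top, width, height] in pixels, round what is visible of it).
- outline_of(picture, thing): "region" (400x640 bool, what is visible of it) and "extent" ([left, top, width, height] in pixels, round what is visible of it).
The state is a dict: "time_s": time; "joint_positions": joint angles; "dq": joint speeds; "effort": joint torques, N m; "eef_pos": TCP position; "eef_rot": TCP orientation; "wrist_force": force on the tool from outside, world axes, zero at the start; "ft_torque": the same for the moment, N m; "finger_gap": opening from 0.0 (shut) to 1.0 (fully open).
Only numpy, scipy, OpenCV 4.12 (cv2) and the standard library are available. Lean on these libraries where they do the work, as an engineer would, in place of code of your own. Each camera call takes 0.05 s, during which the arm holds its last target.

## Working session

There is one attempt and no reset: what is moved stays moved. The work goes in short steps, Python scripts to look and compute and a tool call to move; the robot and the scene stay as the last step left them, time stands still between calls to the robot, and variables do not carry over. Pictures are saved under pics/ and viewed, and the job is handed in when it is done.

Besides the shell and the picture viewer there is one more tool, called in YAML: its name, and indented under it one key for each argument. play_rows: Moves the arm, as the interface text tells. Its arguments: {"type":"object","properties":{"plan":{"type":"array"},"force":{"type":"number"}},"required":["plan"]}

```bash
ls; mkdir -p pics; cat > h.py <<'E'
from rig import *
import numpy as np, cv2
def world(f,u,v,d=None):
    K=f["camera_matrix"]; d=f["depth"][v,u] if d is None else d
    pc=np.stack([(u-K[0,2])/K[0,0]*d,(v-K[1,2])/K[1,1]*d,d*np.ones_like(d)],-1)
    return (pc-f["t"])@f["R"]   # R^T (pc - t)
def cloud(f):
    v,u=np.mgrid[0:400,0:640]; return world(f,u,v)
E
python3 - <<'E'
from h import *
print(get_state())
for n in ["scene","side"]:
    f=grab_frame(n); cv2.imwrite(f"pics/{n}0.png",f["color"]); print(n,f["shot"])
    np.savez(f"{n}0.npz",**{k:f[k] for k in("color","depth","camera_matrix","R","t")})
    for th in ["blank_tang","belt_mid","die","grinder","tin","knife","hammer","brush"]:
        print(th,[(round(d["p"],2),d["extent"]) for d in spot_in(f,th)][:4])
E
```

```text
pics
{'time_s': 0.0, 'joint_positions': array([-1.12203375e-01,  2.17723294e-01,  1.61494619e+00, -1.75078289e-05,
        1.31129673e+00, -1.12187006e-01]), 'dq': array([-3.94621610e-04,  9.58147864e-05,  2.70526183e-04,  2.06588564e-03,
        4.91507376e-04, -7.63745544e-04]), 'effort': array([-2.90135131e-04, -3.96841800e+01, -3.03850436e+01, -2.80225659e-04,
        9.87685227e-03,  9.68610237e-06]), 'eef_pos': array([6.24124835e-01, 1.13097992e-04, 2.06681186e-01]), 'eef_rot': array([[ 1.21504162e-05,  9.99997214e-01, -2.36052854e-03],
       [ 9.99999969e-01, -1.15627999e-05,  2.48947666e-04],
       [ 2.48919678e-04, -2.36053149e-03, -9.99997183e-01]]), 'wrist_force': array([-0.1360176 ,  0.47446852, -0.11427237]), 'ft_torque': array([7.24428318e-03, 6.03156170e-05, 5.24723910e-03]), 'finger_gap': 1.0018305207497762}
scene 1
blank_tang [(0.95, [215.4, 214.0, 25.3, 57.6]), (0.94, [234.3, 178.7, 45.8, 34.0]), (0.66, [367.7, 174.8, 23.2, 23.3]), (0.24, [351.6, 154.1, 272.8, 153.4])]
belt_mid [(0.83, [349.6, 155.2, 196.4, 94.4])]
die [(0.85, [186.8, 235.0, 78.5, 68.6])]
grinder [(0.92, [351.5, 154.3, 271.6, 154.1])]
tin [(0.67, [435.6, 167.3, 26.5, 18.0])]
knife [(0.89, [304.0, 268.8, 51.1, 91.1])]
hammer [(0.78, [303.8, 178.4, 30.8, 64.9])]
brush []
side 2
blank_tang [(0.83, [213.2, 205.9, 57.3, 29.0]), (0.64, [326.7, 278.4, 84.9, 24.0]), (0.62, [232.8, 280.9, 61.7, 67.3])]
belt_mid [(0.67, [266.1, 102.6, 91.7, 91.7]), (0.6, [230.6, 236.4, 93.1, 34.7])]
die [(0.57, [343.5, 263.1, 97.0, 78.4])]
grinder [(0.62, [257.2, 85.9, 101.4, 107.0])]
tin []
knife [(0.89, [356.9, 220.1, 66.1, 29.9])]
hammer [(0.78, [230.3, 236.3, 91.4, 37.4])]
brush [(0.64, [320.8, 355.2, 34.0, 44.8]), (0.17, [358.7, 217.1, 66.0, 33.5])]
```

View pics/scene0.png

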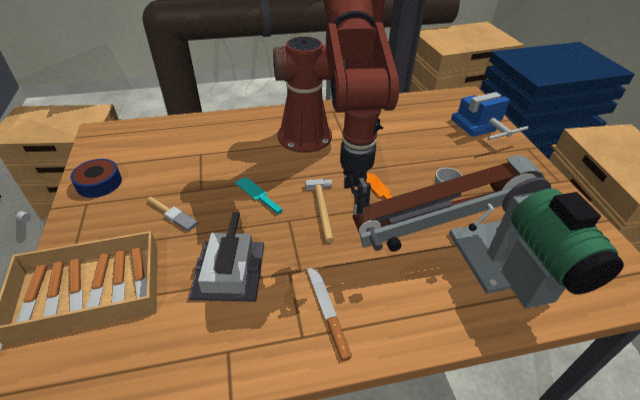

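View pics/side0.png

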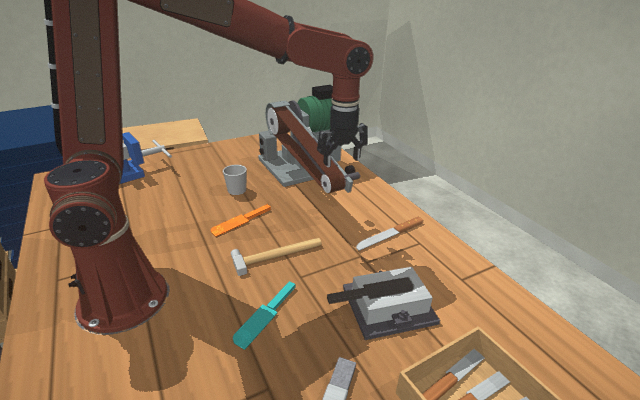

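```bash
python3 - <<'E'
from h import *
for n,(a,b,c,d),(a2,b2,c2,d2) in [("scene",(180,200,100,110),(340,140,220,130)),("side",(310,250,140,100),(240,80,130,120))]:
    f=np.load(n+"0.npz"); W=cloud(f)
    im=f["color"]
    A=cv2.resize(im[b:b+d,a:a+c],None,fx=3.6,fy=3.6,interpolation=2); B=cv2.resize(im[b2:b2+d2,a2:a2+c2],None,fx=3.3,fy=3.3,interpolation=2)
    A=A[:,:];h=min(A.shape[0],B.shape[0]); o=np.hstack([A[:h],B[:h]]); o=cv2.resize(o,None,fx=min(1,800/o.shape[1]),fy=min(1,800/o.shape[1]))
    cv2.imwrite(f"pics/{n}_c.png",o)
    print(n,"cam",-f["R"].T@f["t"])
    for u,v in ([(228,258),(235,220),(232,240),(375,212),(440,190),(500,172),(372,228)] if n=="scene" else [(335,297),(370,291),(405,287),(325,182),(300,145),(282,120)]):
        print((u,v),W[v,u].round(4),im[v,u])
E
```

```text
scene cam [ 1.31094482 -0.24158089  0.92592007]
(228, 258) [ 0.595  -0.3144  0.0617] [50 52 52]
(235, 220) [ 0.4646 -0.2871  0.0655] [50 50 51]
(232, 240) [ 0.5348 -0.3003  0.0618] [51 51 52]
(375, 212) [0.6294 0.0609 0.193 ] [37 52 87]
(440, 190) [0.6218 0.2292 0.2308] [36 50 87]
(500, 172) [0.6183 0.3864 0.2617] [27 44 82]
(372, 228) [0.6597 0.0462 0.1698] [90 83 85]
side cam [ 0.10760568 -0.83862985  0.74646963]
(335, 297) [ 0.4464 -0.2924  0.0686] [50 55 59]
(370, 291) [ 0.5326 -0.31    0.0644] [53 55 58]
(405, 287) [ 0.6165 -0.3366  0.0637] [54 59 63]
(325, 182) [0.5969 0.0418 0.1656] [93 87 92]
(300, 145) [0.5967 0.2151 0.2139] [63 62 66]
(282, 120) [0.6093 0.3919 0.2352] [49 58 80]
```

```bash
python3 -c "print()"
```

```text
(no output)
```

View pics/scene_c.png

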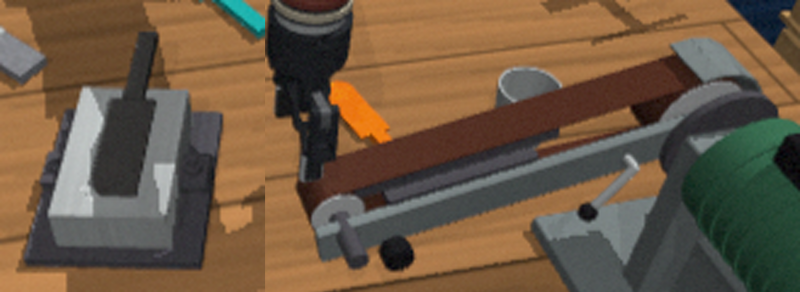

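View pics/side_c.png

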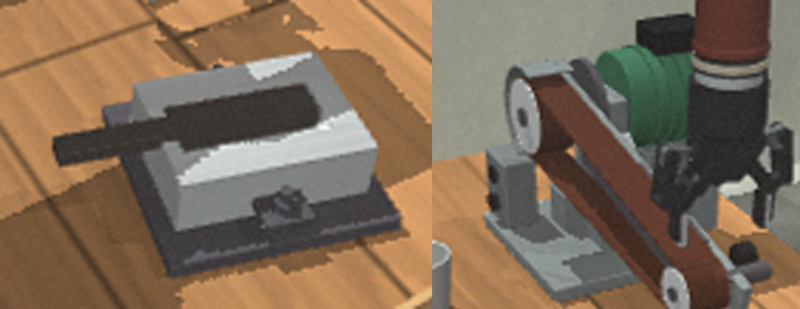

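```bash
cat >> h.py <<'E'
def belt_fit(f):
    W=cloud(f); im=f["color"].astype(int); b,g,r=im[...,0],im[...,1],im[...,2]
    m=(f["depth"]>0)&(r-b>20)&(r<125)&(r>1.3*g)&(W[...,2]>0.13)&(W[...,2]<0.30)&(abs(W[...,0]-.6)<.12)&(W[...,1]>0.03)&(W[...,1]<.45)
    P=W[m]; best=None; rng=np.random.default_rng(0)
    for i in range(500):
        q=P[rng.choice(len(P),3,False)]; n=np.cross(q[1]-q[0],q[2]-q[0]); 
        if np.linalg.norm(n)<1e-6: continue
        n/=np.linalg.norm(n); 
        if n[2]<0:n=-n
        if n[2]<.85: continue
        k=abs((P-q[0])@n)<.004
        if best is None or k.sum()>best.sum(): best=k
    for _ in range(5):
        c=P[best].mean(0); n=np.linalg.svd(P[best]-c,full_matrices=False)[2][2]; n*=np.sign(n[2])
        best=abs((P-c)@n)<.004
    return P[best],c,n,m,best
def blank_pts(f):
    W=cloud(f); im=f["color"].astype(int)
    m=(f["depth"]>0)&(im.max(2)<75)&(np.ptp(im,axis=2)<16)&(W[...,2]>0.055)&(W[...,2]<.08)&(abs(W[...,0]-.55)<.15)&(abs(W[...,1]+.31)<.08)
    return W[m],m
E
python3 - <<'E'
from h import *
for n in ["scene","side"]:
    f=dict(np.load(n+"0.npz"))
    P,c,nn,m,k=belt_fit(f)
    print(n,len(P),"c",c.round(4),"n",nn.round(4),"slope",np.degrees(np.arccos(nn[2])).round(2),"rms",((P-c)@nn).std())
    # across-width profile
    yd=np.array([0,1,0.])-nn*nn[1]; yd/=np.linalg.norm(yd); xd=np.cross(yd,nn)
    a=(P-c)@xd; s=(P-c)@yd
    print("s",s.min(),s.max())
    for lo in np.arange(-.2,.24,.05):
        q=a[(s>lo)&(s<lo+.05)]
        if len(q)>20: print(round(lo+.025,3),np.percentile(q,[2,50,98]).round(4), len(q))
    B,mb=blank_pts(f); c2=B.mean(0); 
    rect=cv2.minAreaRect(B[:,:2].astype(np.float32)*1000); print("blank",len(B),c2.round(4),rect, np.median(B[:,2]))
    o=f["color"].copy(); o[mb]=(0,255,0); mm=m.copy(); mm[m]=k; o[mm]=(255,255,0); cv2.imwrite(f"pics/{n}_m.png",o)
E
```

```text
scene 2379 c [0.622  0.2274 0.2285] n [-0.0051 -0.1978  0.9802] slope 11.41 rms 0.0014016486424204336
s -0.20174101177953346 0.20148203642947357
-0.175 [-0.0212  0.005   0.0263] 287
-0.125 [-0.022   0.0028  0.0264] 299
-0.075 [-0.0228  0.0016  0.0247] 301
-0.025 [-0.0243  0.0002  0.0249] 301
0.025 [-0.0252 -0.0008  0.0226] 293
0.075 [-0.0271 -0.0005  0.0221] 303
0.125 [-0.0283 -0.0025  0.0215] 296
0.175 [-0.0293 -0.0031  0.0202] 291
blank 836 [ 0.5611 -0.3127  0.0637] ((541.2324829101562, -292.2310485839844), (78.7387466430664, 216.6396942138672), 75.88005065917969) 0.0633844752104574
side 965 c [0.6179 0.2199 0.2271] n [ 0.0087 -0.1969  0.9804] slope 11.37 rms 0.0014272714309426042
s -0.1935840222205748 0.22790798002991014
-0.175 [-0.018   0.0061  0.0298] 150
-0.125 [-0.0189 -0.0062  0.0305] 98
-0.075 [-0.0206 -0.0048  0.013 ] 101
-0.025 [-0.0212  0.0014  0.0265] 133
0.025 [-0.022   0.0014  0.026 ] 126
0.075 [-0.0231 -0.0008  0.0237] 121
0.125 [-0.0249 -0.0015  0.022 ] 107
0.175 [-0.0251 -0.0028  0.0207] 101
0.225 [-0.0249 -0.0038  0.0192] 28
blank 1006 [ 0.5433 -0.3119  0.0645] ((536.06005859375, -308.21673583984375), (48.61581802368164, 215.721923828125), 77.27853393554688) 0.06402566985841084
```

View pics/scene_m.png

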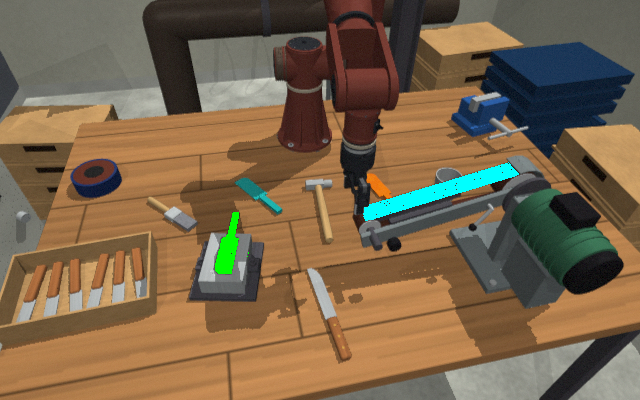

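View pics/side_m.png

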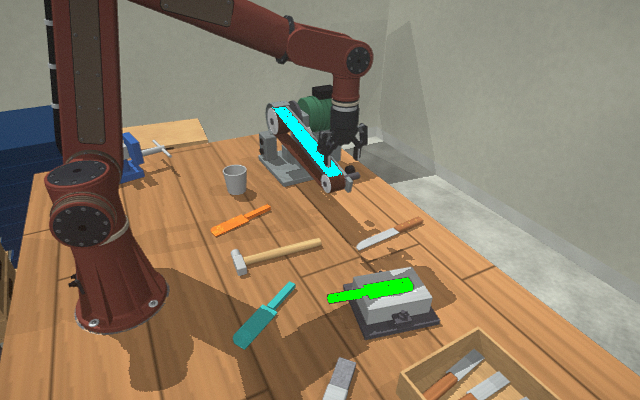

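```bash
python3 - <<'E'
from h import *
f=grab_frame("wrist"); print(f["mount"].round(4),f["camera_matrix"]); cv2.imwrite("pics/w0.png",f["color"])
f=dict(np.load("scene0.npz")); W=cloud(f)
im=f["color"]; cv2.imwrite("pics/belt_c.png",cv2.resize(im[150:260,350:550],None,fx=4,fy=4,interpolation=2))
for n in["scene","side"]:
  f=dict(np.load(n+"0.npz"));B,mb=blank_pts(f)
  # robust axis: midline via bins along axis
  c=np.array([.536,-.308]);th=np.radians(-12.7);
  for it in range(3):
    d=np.array([np.cos(th),np.sin(th)]);e=np.array([-d[1],d[0]])
    a=(B[:,:2]-c)@d;t=(B[:,:2]-c)@e
    k=abs(t)<.03
    xs=[];ts=[]
    for lo in np.arange(-.1,.1,.01):
        q=t[k&(a>lo)&(a<lo+.01)]
        if len(q)>5: xs.append(lo+.005);ts.append((np.percentile(q,3)+np.percentile(q,97))/2)
    p=np.polyfit(xs,ts,1); th+=p[0]; c=c+e*p[1]
  print(n,np.degrees(th),c,np.percentile(a[k],[.5,99.5]),"z",np.percentile(B[:,2],[5,50,95]))
E
```

```text
[[ 3.000e-04 -9.444e-01 -3.287e-01  8.450e-02]
 [ 1.000e+00  3.000e-04  0.000e+00 -2.000e-04]
 [ 1.000e-04 -3.287e-01  9.444e-01 -1.666e-01]
 [ 0.000e+00  0.000e+00  0.000e+00  1.000e+00]] [[290.16983541   0.         315.42287888]
 [  0.         290.16983541 198.66570044]
 [  0.           0.           1.        ]]
scene -13.444184680033668 [ 0.53617405 -0.30722923] [-0.10307998  0.10812118] z [0.06014016 0.06338448 0.06843724]
side -12.64140602632341 [ 0.53572626 -0.30921468] [-0.10676984  0.10567764] z [0.06082971 0.06402567 0.06911335]
```

View pics/belt_c.png

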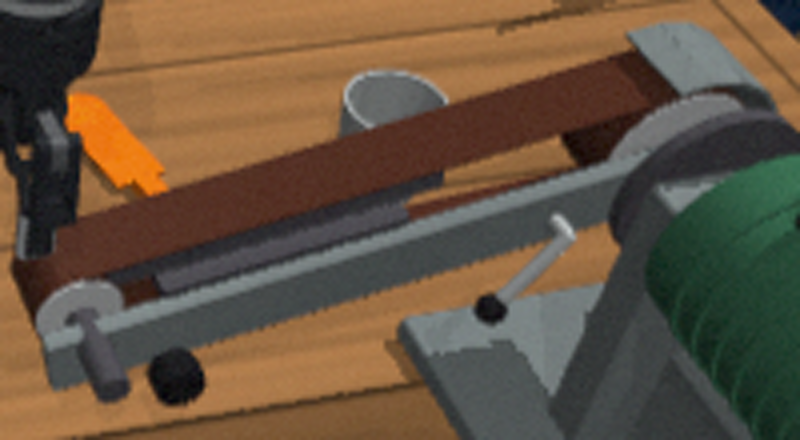

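View pics/w0.png

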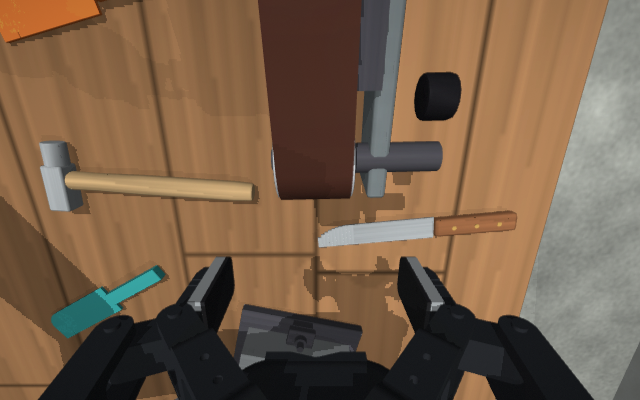

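play_rows:
  plan:
    - [[-0.042,-0.021,0],[0,0,0],0.0854]
    - [[-0.042,-0.021,0],[0,0,0],0.0854]
    - [[-0.042,-0.021,0],[0,0,0],0.0854]
    - [[-0.042,-0.021,0],[0,0,0],0.0854]
    - [[-0.042,-0.021,0],[0,0,0],0.0854]
    - [[-0.042,-0.021,0],[0,0,0],0.0854]
    - [[-0.043,-0.019,0],[0,0,0.12],0.0854]
    - [[0,0,0],[0,0,0.14],0.0854]
    - [[0,0,0],[0,0,0.14],0.0854]
    - [[0,0,0],[0,0,0.14],0.0854]
    - [[0,0,0],[0,0,0.14],0.0854]
    - [[0,0,0],[0,0,0.14],0.0854]
    - [[0,0,0],[0,0,0.14],0.0854]
    - [[0,0,0],[0,0,0.14],0.0854]
    - [[0,0,0],[0,0,0.14],0.0854]
    - [[0,0,0],[0,0,0.14],0.0854]
    - [[0,0,0],[0,0,0.14],0.0854]
    - [[0,0,0],[0,0,0.14],0.0854]
    - [[0,0,0],[0,0,0.14],0.0854]
    - [[0,0,0],[0,0,0],0.0854]

```text
time_s: 2.95
eef_pos: [0.48, -0.295, 0.2081]
eef_rot: [[0.974, -0.227, 0.0], [-0.227, -0.974, -0.0], [0.0, 0.0, -1.0]]
wrist_force: [-0.2, -0.5, -0.2]
finger_gap: 0.998
```

```bash
cat >> h.py <<'E'
def wframe():
    s=get_state(); f=grab_frame("wrist"); T=np.eye(4);T[:3,:3]=s["eef_rot"];T[:3,3]=s["eef_pos"]
    M=T@f["mount"]; f=dict(f); f["R"]=M[:3,:3].T; f["t"]=-M[:3,:3].T@M[:3,3]
    return s,f
E
python3 - <<'E'
from h import *
s,f=wframe(); print(s["time_s"],s["eef_pos"],s["eef_rot"].round(4)); cv2.imwrite("pics/w1.png",f["color"])
np.savez("w1.npz",**{k:f[k] for k in("color","depth","camera_matrix","R","t")})
W=cloud(f)
B,mb=blank_pts(f); print(len(B))
o=f["color"].copy();o[mb]=(0,255,0);cv2.imwrite("pics/w1m.png",o)
print([(d["p"],d["extent"]) for d in spot_in(f,"blank_tang")])
# belt mid from scene platen ends
g=dict(np.load("scene0.npz"));K=g["camera_matrix"];C=-g["R"].T@g["t"]
c=np.array([.620,.224,.2279]);n=np.array([0.002,-.1974,.9803])
for u,v in [(376,218),(461,192),(363,212),(380,230)]:
    d=g["R"].T@np.array([(u-K[0,2])/K[0,0],(v-K[1,2])/K[1,1],1]); print((u,v),C+d*((c-C)@n/(d@n)))
print(cloud(g)[225:235,365:376].reshape(-1,3)[::15].round(3))
E
```

```text
2.95 [ 0.48002447 -0.29497434  0.20808874] [[ 9.739e-01 -2.270e-01  1.000e-04]
 [-2.270e-01 -9.739e-01 -1.000e-04]
 [ 1.000e-04  0.000e+00 -1.000e+00]]
6311
[(0.84, [226.8, 244.3, 116.1, 92.6]), (0.84, [2.0, 269.2, 78.9, 86.9]), (0.69, [292.4, 9.1, 50.1, 214.8])]
(376, 218) [0.65075516 0.05648774 0.19410583]
(461, 192) [0.6455136  0.27287693 0.23769015]
(363, 212) [0.62030769 0.03285176 0.18940844]
(380, 230) [0.69002151 0.05391033 0.19350671]
[[0.653 0.03  0.177]
 [0.653 0.04  0.171]
 [0.655 0.05  0.168]
 [0.652 0.034 0.16 ]
 [0.666 0.039 0.171]
 [0.669 0.049 0.168]
 [0.671 0.03  0.167]
 [0.68  0.037 0.172]]
```

View pics/w1m.png

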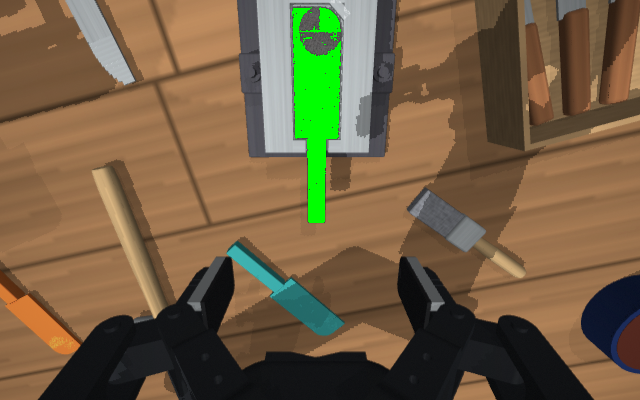

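View pics/w1.png

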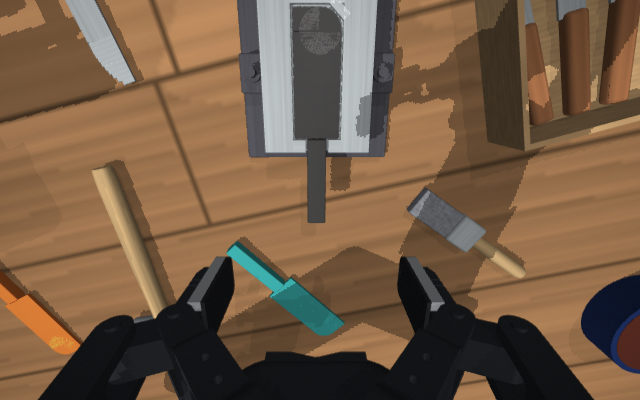

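```bash
cat >> h.py <<'E'
def axis_fit(P2,c,th,ext=.1):
  for it in range(4):
    d=np.array([np.cos(th),np.sin(th)]);e=np.array([-d[1],d[0]])
    a=(P2-c)@d;t=(P2-c)@e;k=abs(t)<.03;xs=[];ts=[];ws=[]
    for lo in np.arange(-ext,ext,.01):
        q=t[k&(a>lo)&(a<lo+.01)]
        if len(q)>5: xs.append(lo+.005);l,h=np.percentile(q,[1,99]);ts.append((l+h)/2);ws.append(h-l)
    p=np.polyfit(xs,ts,1); th+=p[0]; c=c+e*p[1]
  return th,c,a[k],np.round(ws,3)
E
python3 - <<'E'
from h import *
f=dict(np.load("w1.npz")); B,m=blank_pts(f)
print("z",np.percentile(B[:,2],[5,50,95]))
th,c,a,ws=axis_fit(B[:,:2],np.array([.536,-.308]),np.radians(-13))
d=np.array([np.cos(th),np.sin(th)]); lo,hi=np.percentile(a,[.2,99.8]); print(np.degrees(th),lo,hi,ws)
print("grip from end",c+d*(lo+.05),"from tip",c+d*(hi-.165))
tang=B[((B[:,:2]-c)@d)<lo+.08]; print("tang top z",np.median(tang[:,2]))
E
```

```text
z [0.06452809 0.0659454  0.07065094]
-13.142631933829259 -0.10642552072745465 0.10499393889553249 [0.018 0.018 0.018 0.018 0.017 0.018 0.018 0.019 0.043 0.044 0.044 0.044
 0.045 0.045 0.044 0.044 0.044 0.045 0.044 0.043]
grip from end [ 0.48075355 -0.29646473] from tip [ 0.4772668 -0.2956506]
tang top z 0.07008200252085274
```

play_rows:
  plan:
    - [[0,0.001,0.04],[0,0,0],0.0854]
    - [[0,0,0.04],[0,0,0],0.07]
    - [[0,0,0.04],[0,0,0],0.06]
    - [[0,0,0.03],[0,0,0],0.05]
    - [[0,0,0.014],[0,0,0],0.045]
    - [[0,0,0],[0,0,0],0.04]
    - [[0,0,0],[0,0,0],0.035]
  force: 100

```text
time_s: 3.75
eef_pos: [0.4808, -0.2967, 0.0452]
eef_rot: [[0.974, -0.226, 0.002], [-0.226, -0.974, -0.001], [0.002, 0.001, -1.0]]
wrist_force: [-0.1, -0.2, -0.1]
finger_gap: 0.411
```

```bash
python3 - <<'E'
from h import *
s,f=wframe(); print(s["time_s"],s["eef_pos"],s["wrist_force"],s["finger_gap"]); cv2.imwrite("pics/w2.png",f["color"])
E
```

```text
3.75 [ 0.4807652  -0.29671925  0.04524413] [-0.08869757 -0.192087   -0.14180548] 0.41097211370820447
```

View pics/w2.png

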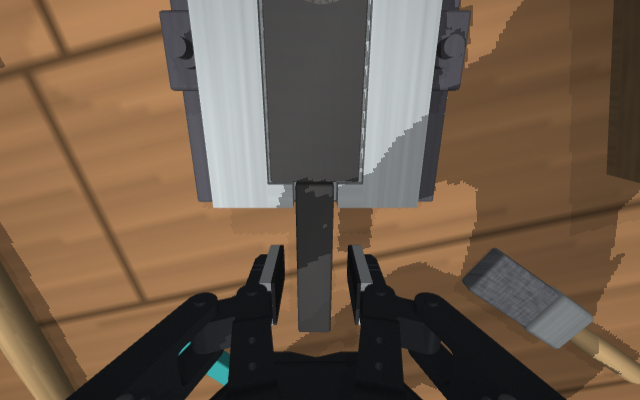

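play_rows:
  plan:
    - [[0,0,0.001],[0,0,0],0.03]
    - [[0,0,0],[0,0,0],0.02]
    - [[0,0,0],[0,0,0],0.01]
    - [[0,0,0],[0,0,0],0.005]
    - [[0,0,0],[0,0,0],0.005]
    - [[0,0,0],[0,0,0],0.005]
    - [[0,0,0],[0,0,0],0.005]
  force: 100

```text
time_s: 4.5
eef_pos: [0.4806, -0.2966, 0.0436]
eef_rot: [[0.974, -0.227, 0.002], [-0.227, -0.974, -0.001], [0.002, 0.001, -1.0]]
wrist_force: [2.0, -1.0, 2.1]
finger_gap: 0.145
```

play_rows:
  plan:
    - [[0,0,-0.005],[0,0,0],0.005]
    - [[0,0,-0.01],[0,0,0],0.005]
    - [[0,0,-0.02],[0,0,0],0.005]
    - [[0,0,-0.04],[0,0,0],0.005]
    - [[0,0,0],[0,0,0],0.005]
    - [[0,0,0],[0,0,0],0.005]

```text
time_s: 5.1
eef_pos: [0.4797, -0.2961, 0.119]
eef_rot: [[0.974, -0.227, 0.0], [-0.227, -0.974, -0.001], [0.0, 0.001, -1.0]]
wrist_force: [-0.6, -0.6, 0.4]
finger_gap: 0.06
```

```bash
python3 - <<'E'
from h import *
s,f=wframe(); print(s["time_s"],s["eef_pos"],s["wrist_force"],s["ft_torque"],s["finger_gap"]); cv2.imwrite("pics/w3.png",f["color"])
np.savez("w3.npz",**{k:f[k] for k in("color","depth","camera_matrix","R","t")},ep=s["eef_pos"],er=s["eef_rot"])
f=grab_frame("side"); cv2.imwrite("pics/side3.png",f["color"])
E
```

```text
5.1 [ 0.47971136 -0.29605002  0.1189661 ] [-0.56980732 -0.63592557  0.36708581] [ 0.02932677 -0.01344391 -0.02584244] 0.05968950096047597
```

View pics/w3.png

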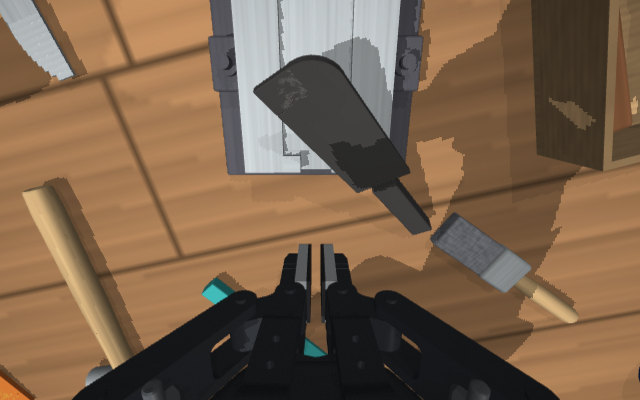

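View pics/side3.png

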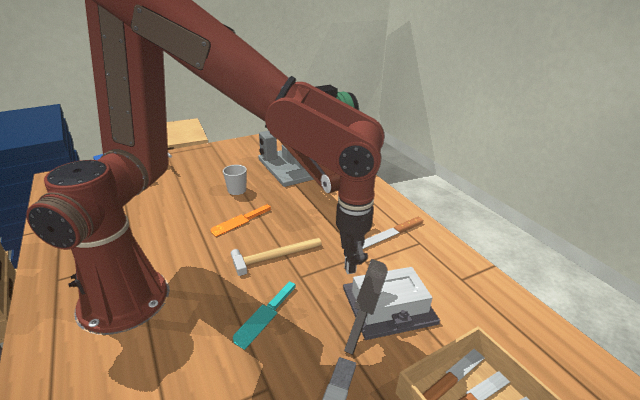

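play_rows:
  plan:
    - [[0,0,-0.02],[0,0,0],0.04]
    - [[0,0,-0.03],[0,0,0],0.0854]
    - [[0,0,-0.03],[0,0,0],0.0854]
    - [[0,0,0],[0,0,0],0.0854]
    - [[0,0,0],[0,0,0],0.0854]

```text
time_s: 5.7
eef_pos: [0.4793, -0.2957, 0.1972]
eef_rot: [[0.974, -0.227, -0.001], [-0.227, -0.974, 0.001], [-0.001, -0.0, -1.0]]
wrist_force: [-0.3, 0.2, -0.4]
finger_gap: 0.896
```

```bash
python3 - <<'E'
from h import *
s,f=wframe(); print(s["time_s"],s["eef_pos"],s["wrist_force"],s["ft_torque"],s["finger_gap"]); cv2.imwrite("pics/w4.png",f["color"])
np.savez("w4.npz",**{k:f[k] for k in("color","depth","camera_matrix","R","t")},ep=s["eef_pos"],er=s["eef_rot"])
f=grab_frame("side"); cv2.imwrite("pics/side4.png",cv2.resize(f["color"][160:400,160:480],None,fx=2.4,fy=2.4))
np.savez("side4.npz",**{k:f[k] for k in("color","depth","camera_matrix","R","t")})
f=grab_frame("scene"); cv2.imwrite("pics/scene4.png",cv2.resize(f["color"][140:330,140:380],None,fx=3,fy=3))
np.savez("scene4.npz",**{k:f[k] for k in("color","depth","camera_matrix","R","t")})
f=dict(np.load("w3.npz"));W=cloud(f)
for u,v in [(290,75),(340,140),(400,205),(375,180),(420,225)]: print((u,v),W[v,u].round(3))
T=(W-f["ep"])@f["er"]
for u,v in [(303,250),(303,270),(328,250),(328,270),(303,300)]: print((u,v),"tool",T[v,u].round(4))
E
```

```text
5.7 [ 0.47930238 -0.29568782  0.19721549] [-0.27986953  0.16460073 -0.35165159] [ 0.00874362 -0.06944842 -0.03043443] 0.8958755402674556
(290, 75) [ 0.576 -0.305  0.123]
(340, 140) [ 0.533 -0.325  0.094]
(400, 205) [ 0.461 -0.367  0.052]
(375, 180) [ 0.492 -0.347  0.066]
(420, 225) [ 0.426 -0.388  0.029]
(303, 250) tool [ 0.0112 -0.006  -0.0351]
(303, 270) tool [ 0.0113 -0.0052 -0.0536]
(328, 250) tool [ 0.0112  0.0068 -0.0352]
(328, 270) tool [ 0.0109  0.0061 -0.053 ]
(303, 300) tool [ 0.0118 -0.0044 -0.0747]
```

View pics/w4.png

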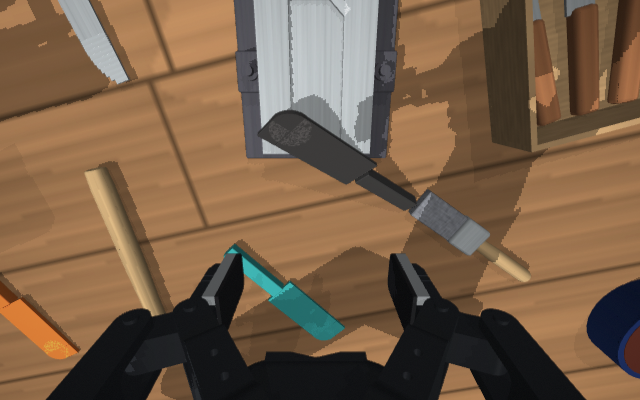

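View pics/side4.png

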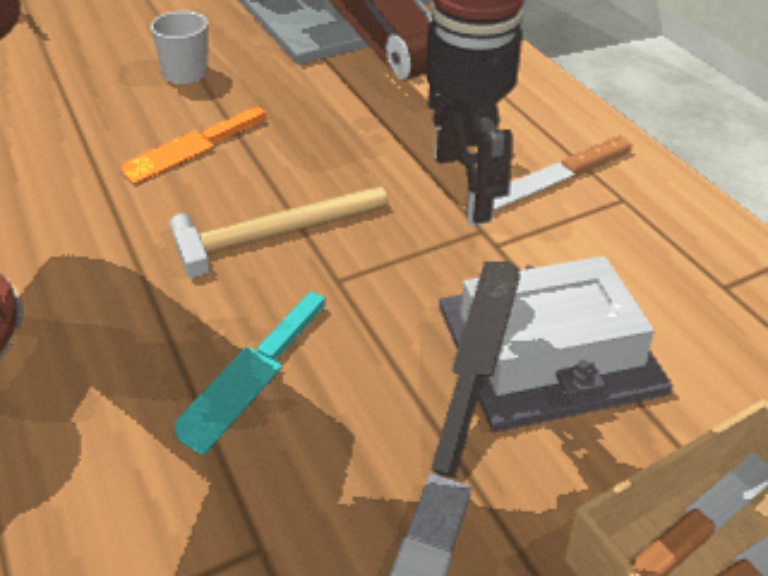

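View pics/scene4.png

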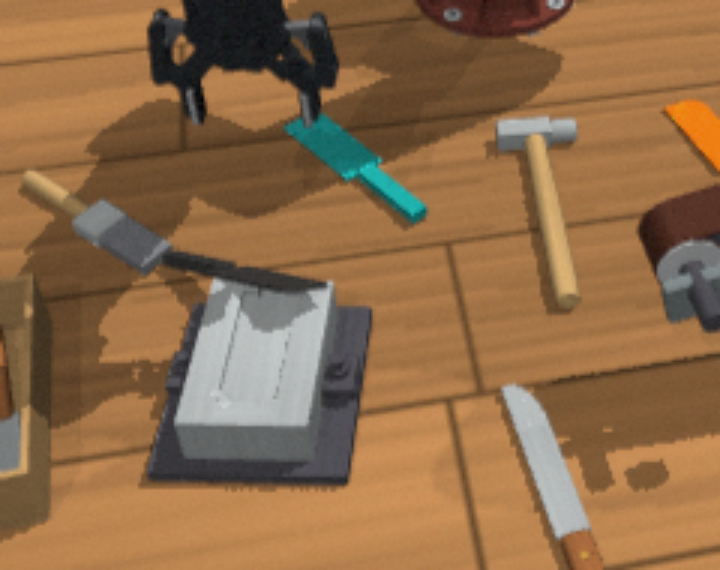

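```bash
python3 - <<'E'
from h import *
s,f=wframe(); print(s["time_s"],s["finger_gap"])
np.savez("w5.npz",**{k:f[k] for k in("color","depth","camera_matrix","R","t")},ep=s["eef_pos"],er=s["eef_rot"])
d=outline_of(f,"blank_tang"); print([(x["p"],x["extent"]) for x in d])
W=cloud(f); im=f["color"].astype(int)
m=(f["depth"]>0)&(im.max(2)<75)&(np.ptp(im,axis=2)<16)&(W[...,2]>.008)
roi=np.zeros_like(m);roi[100:215,250:425]=1; m&=roi
m[200:]&=True
o=f["color"].copy();o[m]=(0,255,0);cv2.imwrite("pics/w5m.png",cv2.resize(o[80:260,220:480],None,fx=3,fy=3))
f2=dict(np.load("w4.npz")); print("diff",np.abs(f2["color"].astype(int)-f["color"])[100:215,250:425].mean())
E
```

```text
5.85 0.9979740644349039
[(0.91, [2.8, 280.9, 74.9, 76.5]), (0.87, [257.6, 112.0, 158.3, 97.4]), (0.87, [223.7, 240.0, 120.3, 102.7])]
diff 6.27527950310559
```

View pics/w5m.png

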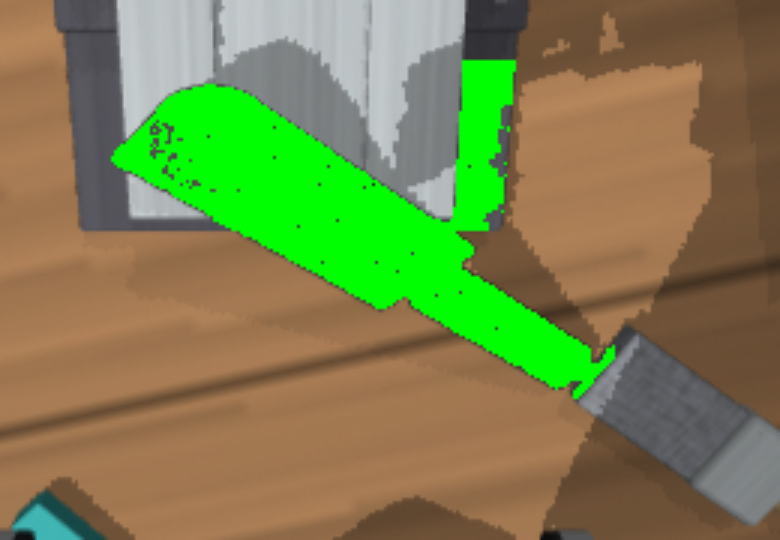

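```bash
cat >> h.py <<'E'
def fitblank(P,seedc=None):
    """P: top-surface points of blade+tang (incl outliers). plane by ransac on blade"""
    rng=np.random.default_rng(1);best=None
    for i in range(800):
        q=P[rng.choice(len(P),3,False)]; n=np.cross(q[1]-q[0],q[2]-q[0]); L=np.linalg.norm(n)
        if L<1e-6: continue
        n/=L;k=abs((P-q[0])@n)<.002
        if best is None or k.sum()>best.sum(): best=k
    for _ in range(4):
        c=P[best].mean(0);n=np.linalg.svd(P[best]-c,full_matrices=False)[2][2];n*=np.sign(n[2]);best=abs((P-c)@n)<.002
    return c,n,best
E
python3 - <<'E'
from h import *
f=dict(np.load("w5.npz")); W=cloud(f); 
m0=np.zeros((400,640),bool)
im=f["color"].astype(int)
m=(f["depth"]>0)&(im.max(2)<75)&(np.ptp(im,axis=2)<16)&(W[...,2]>.008)
poly=np.array([[110,155],[170,85],[240,80],[480,240],[480,265],[600,350],[565,395],[400,310],[380,318]])/3+[220,80]
pm=cv2.fillPoly(np.zeros((400,640),np.uint8),[poly.astype(np.int32)],1)>0
m&=pm; P=W[m]
c,n,k=fitblank(P); print(len(P),k.sum(),c,n)
Q=P[abs((P-c)@n)<.009]
ax=np.linalg.svd(P[k]-P[k].mean(0),full_matrices=False)[2][0]
# min area rect in plane
u=ax-n*(ax@n);u/=np.linalg.norm(u); 
if u[0]<0:u=-u
v=np.cross(n,u)
A=np.c_[(Q-c)@u,(Q-c)@v]
th,c2,a,ws=axis_fit(A,np.zeros(2),0,.12); lo,hi=np.percentile(a,[.2,99.8])
X=u*np.cos(th)+v*np.sin(th);Y=np.cross(n,X);o=c+u*c2[0]+v*c2[1]
print(lo,hi,hi-lo,ws)
h=(Q-o)@n; aa=(Q-o)@X
for l in np.arange(lo,hi,.02): print(round(l-lo,3),np.median(h[(aa>l)&(aa<l+.02)]).round(4),end=" ")
grip=o+X*(hi-.165)-n*.0025
print("\nX",X,"Y",Y,"Z",n,"\ngrip",grip, "fromlo",o+X*(lo+.05)-n*.0025,"tang end",o+X*lo-n*.0025)
# brush before/after
for nm in ["w1","w5"]:
    g=dict(np.load(nm+".npz"));V=cloud(g);
    print(nm,[ (t,V[b,a].round(3)) for t,(a,b) in (dict(t1=(410,210),t2=(427,190),t3=(482,228),t4=(460,252)) if nm=="w1" else dict(t1=(414,213),t2=(432,192),t3=(486,232),t4=(466,256))).items()])
    cv2.imwrite(f"pics/br_{nm}.png",cv2.resize(g["color"][170:290,380:540],None,fx=4,fy=4))
E
```

```text
5135 4260 [ 0.5071063  -0.31476052  0.07275537] [-0.58138543  0.14739395  0.80016623]
-0.14392723645145483 0.0671014703521341 0.21102870680358893 [0.019 0.019 0.019 0.02  0.019 0.019 0.041 0.044 0.044 0.044 0.044 0.045
 0.045 0.045 0.045 0.045 0.045 0.044 0.039]
0.0 0.0014 0.02 0.0015 0.04 0.002 0.06 0.0024 0.08 -0.001 0.1 -0.0011 0.12 -0.0007 0.14 -0.0003 0.16 0.0001 0.18 0.0005 0.2 0.0006 
X [0.68459261 0.62007887 0.38319075] Y [-0.43968618  0.77056941 -0.46140963] Z [-0.58138543  0.14739395  0.80016623] 
grip [ 0.4408883  -0.37468764  0.03255712] fromlo [ 0.44360702 -0.37222512  0.03407888] tang end [ 0.40937739 -0.40322907  0.01491934]
w1 [('t1', array([ 0.397, -0.405,  0.016])), ('t2', array([ 0.42 , -0.43 ,  0.015])), ('t3', array([ 0.352, -0.494,  0.021])), ('t4', array([ 0.308, -0.472,  0.001]))]
w5 [('t1', array([ 0.396, -0.405,  0.017])), ('t2', array([ 0.42 , -0.43 ,  0.019])), ('t3', array([ 0.351, -0.491,  0.022])), ('t4', array([ 0.305, -0.474, -0.   ]))]
```

View pics/br_w1.png

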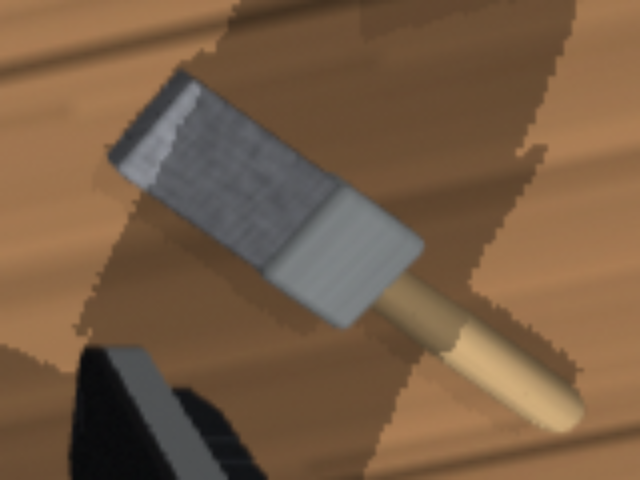

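View pics/br_w5.png

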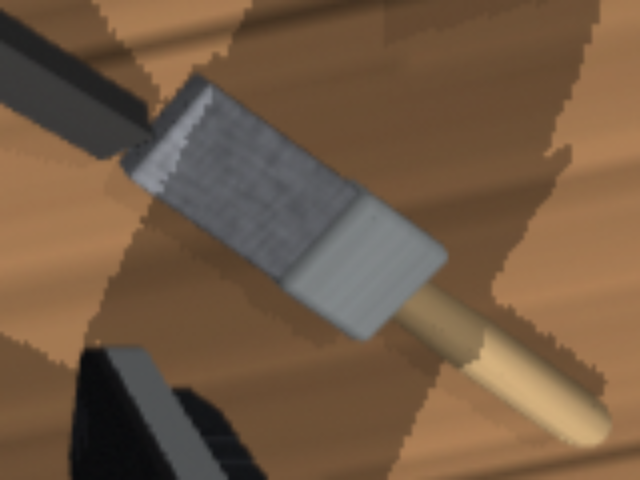

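```bash
cat >> h.py <<'E'
def pose_from(W,m,split_guess=None,end="lo"):
    """two-stage: rough fit, then blade only plane; m mask of blank pixels"""
    P=W[m];c,n,k=fitblank(P)
    for it in range(4):
        D=P[abs((P-c)@n)<.012]
        u=np.linalg.svd(D-D.mean(0),full_matrices=False)[2][0]; u=u-n*(u@n);u/=np.linalg.norm(u)
        v=np.cross(n,u);A=np.c_[(D-c)@u,(D-c)@v]
        th,c2,a,ws=axis_fit(A,A.mean(0),0,.13)
        X=u*np.cos(th)+v*np.sin(th);o=c+u*c2[0]+v*c2[1]
        a=(D-o)@X; t=(D-o)@np.cross(n,X)
        wlo=np.ptp(np.percentile(t[a<np.percentile(a,20)],[2,98]));whi=np.ptp(np.percentile(t[a>np.percentile(a,80)],[2,98]))
        if wlo>whi: X=-X;a=-a
        lo,hi=np.percentile(a,[.2,99.8])
        B=D[a>hi-.110]; 
        h=(B-c)@n; 
        c=B.mean(0); n=np.linalg.svd(B-c,full_matrices=False)[2][2]; n*=np.sign(n[2]); 
        B=B[abs((B-c)@n)<.003]; c=B.mean(0); n=np.linalg.svd(B-c,full_matrices=False)[2][2]; n*=np.sign(n[2])
    X=X-n*(X@n);X/=np.linalg.norm(X); o=o-n*((o-c)@n)
    a=(D-o)@X;h=(D-o)@n
    prof=[(round(l-lo,3),np.median(h[(a>l)&(a<l+.02)]).round(4)) for l in np.arange(lo,hi,.03)]
    return dict(X=X,Y=np.cross(n,X),Z=n,lo=lo,hi=hi,L=hi-lo,grip_hi=o+X*(hi-.165)-n*.0025,grip_lo=o+X*(lo+.05)-n*.0025,prof=prof,rms=((B-c)@n).std())
E
python3 - <<'E'
from h import *
s,f=wframe(); print(s["time_s"],s["eef_pos"],s["eef_rot"].round(4))
np.savez("w6.npz",**{k:f[k] for k in("color","depth","camera_matrix","R","t")},ep=s["eef_pos"],er=s["eef_rot"])
for nm in["w5","w6"]:
    f=dict(np.load(nm+".npz"));W=cloud(f);im=f["color"].astype(int)
    m=(f["depth"]>0)&(im.max(2)<75)&(np.ptp(im,axis=2)<16)&(W[...,2]>.008)
    poly=np.array([[110,155],[170,85],[240,80],[480,240],[480,265],[590,352],[562,385],[400,310],[380,318]])/3+[220,80]
    m&=cv2.fillPoly(np.zeros((400,640),np.uint8),[poly.astype(np.int32)],1)>0
    r=pose_from(W,m); print(nm); [print(" ",k,v if isinstance(v,list) else np.round(v,4)) for k,v in r.items()]
    R0=f["er"]
# target
Rt=np.c_[r["X"],-r["Y"],-r["Z"]]
from scipy.spatial.transform import Rotation as Ro
print("rotvec tool",Ro.from_matrix(R0.T@Rt).as_rotvec(), "Rt",Rt.round(4))
E
```

```text
5.95 [ 0.47869042 -0.29510361  0.195829  ] [[ 0.9738 -0.2272 -0.0031]
 [-0.2272 -0.9738  0.0024]
 [-0.0036 -0.0017 -1.    ]]
w5
  X [0.6731 0.6242 0.3967]
  Y [-0.4437  0.7699 -0.4586]
  Z [-0.5916  0.1327  0.7952]
  lo -0.1331
  hi 0.0756
  L 0.2087
  grip_hi [ 0.4422 -0.375   0.0308]
  grip_lo [ 0.4465 -0.371   0.0333]
  prof [(np.float64(0.0), np.float64(0.0041)), (np.float64(0.03), np.float64(0.0042)), (np.float64(0.06), np.float64(0.0042)), (np.float64(0.09), np.float64(0.0)), (np.float64(0.12), np.float64(0.0)), (np.float64(0.15), np.float64(0.0001)), (np.float64(0.18), np.float64(0.0001))]
  rms 0.0007
w6
  X [0.6742 0.6227 0.3971]
  Y [-0.4412  0.7708 -0.4596]
  Z [-0.5923  0.1346  0.7944]
  lo -0.134
  hi 0.075
  L 0.209
  grip_hi [ 0.4423 -0.375   0.0309]
  grip_lo [ 0.4463 -0.3712  0.0333]
  prof [(np.float64(0.0), np.float64(0.0039)), (np.float64(0.03), np.float64(0.0041)), (np.float64(0.06), np.float64(0.0041)), (np.float64(0.09), np.float64(-0.0)), (np.float64(0.12), np.float64(0.0)), (np.float64(0.15), np.float64(0.0001)), (np.float64(0.18), np.float64(0.0001))]
  rms 0.0007
rotvec tool [-0.28125836  0.61539785 -0.83242593] Rt [[ 0.6742  0.4412  0.5923]
 [ 0.6227 -0.7708 -0.1346]
 [ 0.3971  0.4596 -0.7944]]
```

play_rows:
  plan:
    - [[0,0,0],[-0.0312,0.0684,-0.0925],0.07]
    - [[0,0,0],[-0.0312,0.0684,-0.0925],0.06]
    - [[0,0,0],[-0.0312,0.0684,-0.0925],0.05]
    - [[0,0,0],[-0.0312,0.0684,-0.0925],0.05]
    - [[0,0,0],[-0.0312,0.0684,-0.0925],0.05]
    - [[0,0,0],[-0.0312,0.0684,-0.0925],0.05]
    - [[0,0,0],[-0.0312,0.0684,-0.0925],0.05]
    - [[0,0,0],[-0.0312,0.0684,-0.0925],0.05]
    - [[0,0,0],[-0.0312,0.0684,-0.0925],0.05]
    - [[-0.038,-0.01,0.013],[0,0,0],0.05]
    - [[-0.038,-0.01,0.013],[0,0,0],0.05]
    - [[-0.038,-0.01,0.013],[0,0,0],0.05]
    - [[0,0,0],[0,0,0],0.05]
    - [[0,0,0],[0,0,0],0.05]

```text
time_s: 7.4
eef_pos: [0.4107, -0.3467, 0.1068]
eef_rot: [[0.687, 0.432, 0.584], [0.608, -0.783, -0.136], [0.398, 0.448, -0.801]]
wrist_force: [-0.4, -0.5, 0.8]
finger_gap: 0.584
```

```bash
python3 - <<'E'
from h import *
s,f=wframe(); print(s["time_s"],s["eef_pos"],s["eef_rot"].round(4),s["joint_positions"].round(2))
np.savez("w7.npz",**{k:f[k] for k in("color","depth","camera_matrix","R","t")},ep=s["eef_pos"],er=s["eef_rot"])
cv2.imwrite("pics/w7.png",f["color"])
X,Y,Z=np.array([.6742,.6227,.3971]),np.array([-.4412,.7708,-.4596]),np.array([-.5923,.1346,.7944])
G=np.array([.443,-.3742,.0315])+.025*X; T=G-.019*Z
print("delta tool",s["eef_rot"].T@(T-s["eef_pos"]))
print("ang err",(s["eef_rot"].T@np.c_[X,-Y,-Z]).round(4))
W=cloud(f);im=f["color"].astype(int)
m=(f["depth"]>0)&(im.max(2)<80)&(np.ptp(im,axis=2)<16)&(W[...,2]>.012)&(abs((W-G)@Z)<.012)&(abs((W-G)@Y)<.04)&(abs((W-G)@X-.05)<.13)
o=f["color"].copy();o[m]=(0,255,0);cv2.imwrite("pics/w7m.png",o)
r=pose_from(W,m); [print(" ",k,v if isinstance(v,list) else np.round(v,4)) for k,v in r.items()]
E
```

```text
7.4 [ 0.4107276  -0.34672852  0.10677238] [[ 0.6874  0.4324  0.5835]
 [ 0.6075 -0.7826 -0.1359]
 [ 0.3979  0.4479 -0.8006]] [-1.13 -0.11  2.31  0.83  0.69 -0.77]
delta tool [0.00071242 0.00139463 0.1016017 ]
ang err [[ 0.9998  0.0179  0.0093]
 [-0.0179  0.9998  0.0056]
 [-0.0091 -0.0058  0.9999]]
  X [0.6729 0.6231 0.3987]
  Y [-0.4363  0.7695 -0.4665]
  Z [-0.5975  0.1399  0.7896]
  lo -0.1358
  hi 0.076
  L 0.2118
  grip_hi [ 0.4411 -0.3744  0.0299]
  grip_lo [ 0.4432 -0.3724  0.0312]
  prof [(np.float64(0.0), np.float64(0.0045)), (np.float64(0.03), np.float64(0.0045)), (np.float64(0.06), np.float64(0.0045)), (np.float64(0.09), np.float64(0.0)), (np.float64(0.12), np.float64(-0.0)), (np.float64(0.15), np.float64(0.0)), (np.float64(0.18), np.float64(-0.0)), (np.float64(0.21), np.float64(-0.0002))]
  rms 0.0007
```

View pics/w7.png

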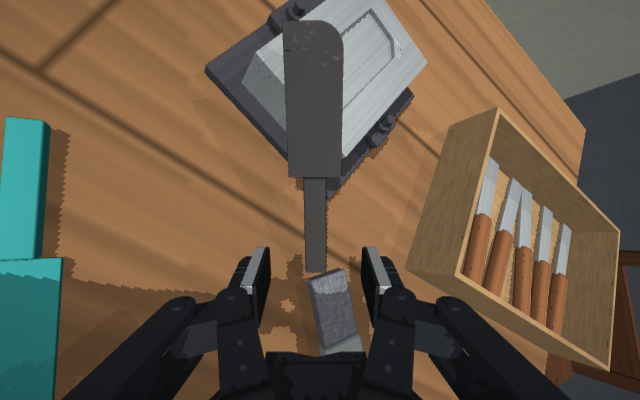

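View pics/w7m.png

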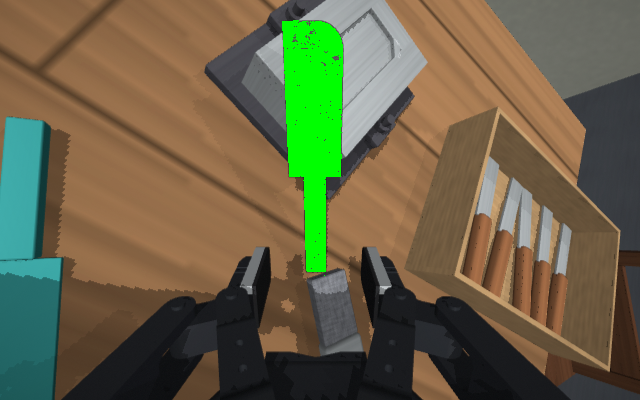

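```bash
python3 - <<'E'
from h import *
from scipy.spatial.transform import Rotation as Ro
s=get_state();R=s["eef_rot"];p=s["eef_pos"]
X,Y,Z=np.array([.6729,.6231,.3987]),np.array([-.4363,.7695,-.4665]),np.array([-.5975,.1399,.7896])
g=np.array([.4418,-.3738,.0304])
Rt=np.c_[X,-Y,-Z]; T=g+.025*X-.019*Z
print("rv",Ro.from_matrix(R.T@Rt).as_rotvec(),"then shift in Rt",Rt.T@(T-p),T)
E
```

```text
rv [-0.01234293  0.01094193 -0.01569755] then shift in Rt [-0.00230067 -0.00265909  0.10210702] [ 0.469975  -0.3608806  0.0253651]
```

play_rows:
  plan:
    - [[0,0,0],[-0.012,0.011,-0.016],0.05]
    - [[-0.001,-0.002,0.03],[0,0,0],0.05]
    - [[-0.001,-0.001,0.03],[0,0,0],0.045]
    - [[0,0,0.025],[0,0,0],0.045]
    - [[0,0,0.012],[0,0,0],0.04]
    - [[0,0,0],[0,0,0],0.04]
    - [[0,0,0],[0,0,0],0.04]

```text
time_s: 8.15
eef_pos: [0.4681, -0.3596, 0.0304]
eef_rot: [[0.671, 0.438, 0.599], [0.626, -0.767, -0.14], [0.398, 0.468, -0.789]]
wrist_force: [-0.5, 0.2, 0.9]
finger_gap: 0.469
```

```bash
python3 - <<'E'
from h import *
s,f=wframe(); print(s["time_s"],s["eef_pos"],s["wrist_force"],s["finger_gap"])
X,Y,Z=np.array([.6729,.6231,.3987]),np.array([-.4363,.7695,-.4665]),np.array([-.5975,.1399,.7896])
T=np.array([ 0.469975,-0.3608806,0.0253651]); print("remain",s["eef_rot"].T@(T-s["eef_pos"]),(s["eef_rot"].T@np.c_[X,-Y,-Z]).round(3).tolist())
cv2.imwrite("pics/w8.png",f["color"])
f=grab_frame("side"); cv2.imwrite("pics/side8.png",cv2.resize(f["color"][220:400,260:480],None,fx=3.3,fy=3.3))
E
```

```text
8.15 [ 0.46808842 -0.35959183  0.03044173] [-0.48081093  0.24716153  0.9207893 ] 0.4693764014902652
remain [-0.0015616  -0.00056262  0.00531386] [[1.0, -0.003, -0.001], [0.004, 1.0, -0.001], [0.001, 0.001, 1.0]]
```

View pics/w8.png

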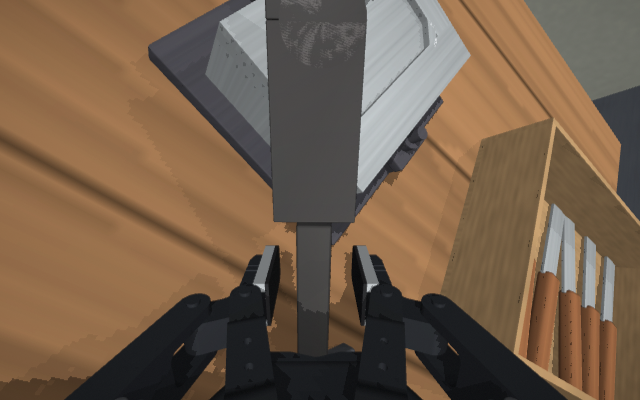

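View pics/side8.png

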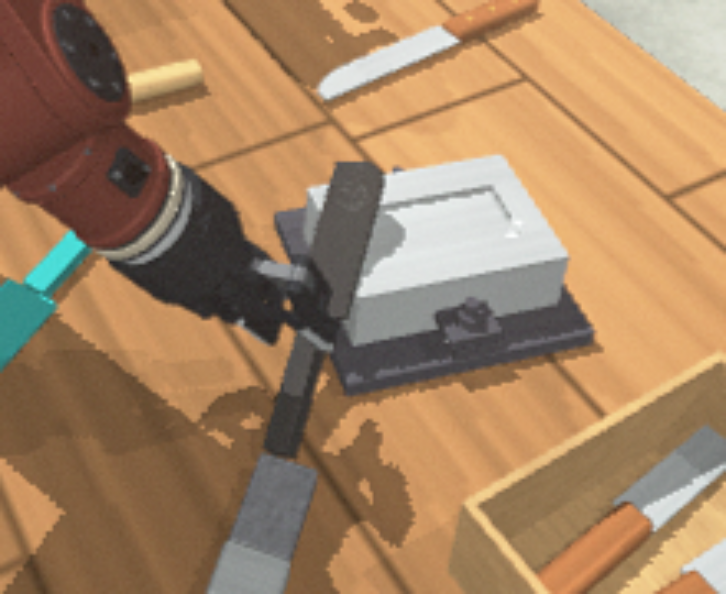

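play_rows:
  plan:
    - [[-0.001,-0.0005,0.004],[0,0,0],0.04]
    - [[0,0,0.0025],[0,0,0],0.035]
    - [[0,0,0],[0,0,0],0.03]
    - [[0,0,0],[0,0,0],0.025]
    - [[0,0,0],[0,0,0],0.02]
  force: 100

```text
time_s: 8.75
eef_pos: [0.4696, -0.361, 0.0234]
eef_rot: [[0.673, 0.437, 0.597], [0.624, -0.769, -0.14], [0.398, 0.467, -0.79]]
wrist_force: [-0.2, 0.2, 0.9]
finger_gap: 0.234
```

play_rows:
  plan:
    - [[0,0,0],[0,0,0],0.015]
    - [[0,0,0],[0,0,0],0.01]

```text
time_s: 8.95
eef_pos: [0.4695, -0.361, 0.0236]
eef_rot: [[0.673, 0.437, 0.597], [0.624, -0.769, -0.14], [0.398, 0.467, -0.79]]
wrist_force: [-6.2, 1.5, 4.8]
finger_gap: 0.181
```

play_rows:
  plan:
    - [[0,0,0],[0,0,0],0.005]
    - [[0,0,0],[0,0,0],0.0]

```text
time_s: 9.15
eef_pos: [0.4695, -0.361, 0.0236]
eef_rot: [[0.673, 0.437, 0.597], [0.624, -0.769, -0.14], [0.398, 0.467, -0.79]]
wrist_force: [-5.3, 1.2, 5.7]
finger_gap: 0.175
```

```bash
python3 - <<'E'
from h import *
s,f=wframe(); print(s["time_s"],s["eef_pos"],s["wrist_force"],s["finger_gap"])
np.savez("w9.npz",**{k:f[k] for k in("color","depth","camera_matrix","R","t")},ep=s["eef_pos"],er=s["eef_rot"])
cv2.imwrite("pics/w9.png",f["color"])
E
```

```text
9.15 [ 0.46952624 -0.36102204  0.02356266] [-5.25258654  1.21702434  5.70735263] 0.17539492207754523
```

View pics/w9.png

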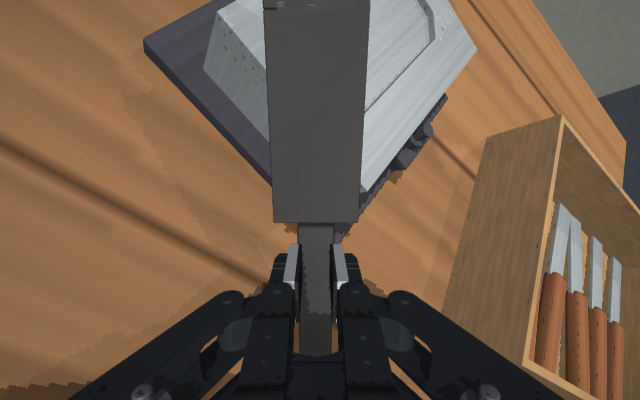

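play_rows:
  plan:
    - [[0,0,0],[0,0,0],0.005]
    - [[0,0,0],[0,0,0],0.005]
    - [[0,0,0],[0,0,0],0.005]
  force: 110

```text
time_s: 9.5
eef_pos: [0.4695, -0.361, 0.0236]
eef_rot: [[0.673, 0.437, 0.597], [0.624, -0.769, -0.14], [0.398, 0.467, -0.79]]
wrist_force: [-5.3, 1.7, 6.1]
finger_gap: 0.171
```

play_rows:
  plan:
    - [[0,0,-0.001],[0,0,0],0.005]
    - [[0,0,-0.001],[0,0,0],0.005]
    - [[0,0,-0.001],[0,0,0],0.005]
    - [[0,0,0],[0,0,0],0.005]

```text
time_s: 9.9
eef_pos: [0.4673, -0.3595, 0.0247]
eef_rot: [[0.673, 0.438, 0.596], [0.624, -0.769, -0.139], [0.398, 0.465, -0.791]]
wrist_force: [0.5, 0.8, -4.1]
finger_gap: 0.172
```

```bash
python3 - <<'E'
from h import *
s,f=wframe(); print(s["time_s"],s["eef_pos"],s["wrist_force"],s["ft_torque"],s["finger_gap"])
np.savez("w10.npz",**{k:f[k] for k in("color","depth","camera_matrix","R","t")},ep=s["eef_pos"],er=s["eef_rot"])
cv2.imwrite("pics/w10.png",f["color"])
E
```

```text
9.9 [ 0.46729706 -0.35948464  0.02472271] [ 0.46938358  0.79562836 -4.07123351] [0.11491476 0.86459139 0.05738101] 0.17238726713372055
```

View pics/w10.png

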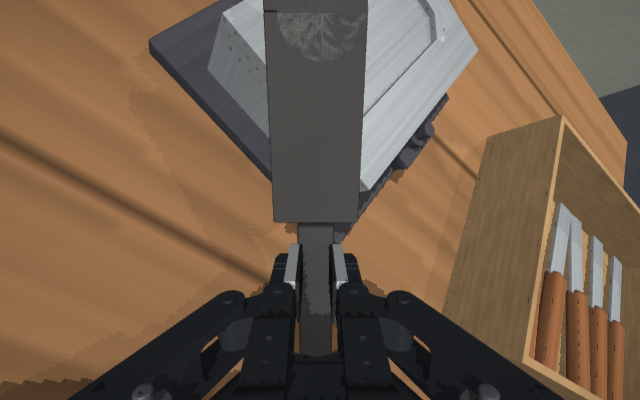

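play_rows:
  plan:
    - [[0.003,0.0025,-0.004],[0,0,0],0.005]
    - [[0.003,0.0035,-0.006],[0,0,0],0.005]
    - [[0.004,0.0047,-0.0079],[0,0,0],0.005]
    - [[0.006,0.007,-0.0118],[0,0,0],0.005]
    - [[0.006,0.007,-0.0118],[0,0,0],0.005]
    - [[0.006,0.007,-0.0118],[0,0,0],0.005]
    - [[0.004,0.0047,-0.0079],[0,0,0],0.005]
    - [[0,0,0],[0,0,0],0.005]

```text
time_s: 10.75
eef_pos: [0.4696, -0.3608, 0.106]
eef_rot: [[0.671, 0.437, 0.599], [0.625, -0.767, -0.142], [0.397, 0.47, -0.788]]
wrist_force: [0.4, 0.0, -3.5]
finger_gap: 0.17
```

```bash
python3 - <<'E'
from h import *
s,f=wframe(); print(s["time_s"],s["eef_pos"],s["wrist_force"],s["ft_torque"],s["finger_gap"])
np.savez("w11.npz",**{k:f[k] for k in("color","depth","camera_matrix","R","t")},ep=s["eef_pos"],er=s["eef_rot"])
cv2.imwrite("pics/w11.png",f["color"])
for nm in["w9","w11"]:
    f=dict(np.load(nm+".npz"));W=cloud(f);T=(W-f["ep"])@f["er"];im=f["color"].astype(int)
    m=(f["depth"]>0)&(im.max(2)<85)&(np.ptp(im,axis=2)<18)&(T[...,2]>-.05)&(T[...,2]<.0)&(abs(T[...,1])<.03)&(T[...,0]>.026)&(T[...,0]<.2)
    P=T[m];c=P.mean(0)
    k=(P[:,0]>.06); Q=P[k]; A=np.c_[Q[:,:2],np.ones(len(Q))]; 
    for _ in range(4):
        co=np.linalg.lstsq(A,Q[:,2],rcond=None)[0]; kk=abs(A@co-Q[:,2])<.003; A,Q=A[kk],Q[kk]
    print(nm,"z=a x+b y+c",co.round(4),len(Q))
    for l in np.arange(.03,.2,.02):
        q=T[m&(T[...,0]>l)&(T[...,0]<l+.005)]
        if len(q)>5: print(l.round(3),np.percentile(q[:,1],[2,98]).round(4),np.median(q[:,2]).round(4))
    o=f["color"].copy();o[m]=(0,255,0);cv2.imwrite(f"pics/{nm}m.png",o)
E
```

```text
10.75 [ 0.46956279 -0.36075832  0.10596874] [ 0.38693072  0.03103421 -3.50619371] [ 0.04603858  0.74738906 -0.02058519] 0.16963057060254882
w9 z=a x+b y+c [-0.0028  0.0007 -0.0224] 14905
0.03 [-0.0213  0.0224] -0.0224
0.05 [-0.0213  0.0224] -0.0225
0.07 [-0.0211  0.0223] -0.0226
0.09 [-0.0215  0.0225] -0.0226
0.11 [-0.0211  0.0224] -0.0227
w11 z=a x+b y+c [ 0.0272  0.001  -0.0222] 14290
0.03 [-0.0215  0.0221] -0.0214
0.05 [-0.0216  0.0222] -0.0207
0.07 [-0.0217  0.0222] -0.0202
0.09 [-0.0214  0.022 ] -0.0197
0.11 [-0.0217  0.022 ] -0.0191
```

View pics/w11m.png

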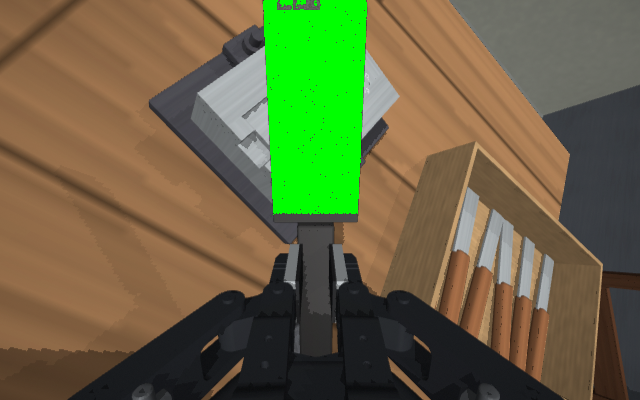

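play_rows:
  plan:
    - [[0.004,0.0047,-0.0079],[0,0,0],0.005]
    - [[0.008,0.0094,-0.0158],[0,0,0],0.005]
    - [[0.01,0.0117,-0.0197],[0,0,0],0.005]
    - [[0.01,0.0117,-0.0197],[0,0,0],0.005]
    - [[0.01,0.0117,-0.0197],[0,0,0],0.005]
    - [[0.01,0.0117,-0.0197],[0,0,0],0.005]
    - [[0.01,0.0117,-0.0197],[0,0,0],0.005]
    - [[0.006,0.007,-0.0118],[0,0,0],0.005]
    - [[0,0,0],[0,0,0],0.005]
    - [[0,0,0],[0,0,0],0.005]

```text
time_s: 11.8
eef_pos: [0.4687, -0.3591, 0.272]
eef_rot: [[0.673, 0.439, 0.596], [0.624, -0.769, -0.138], [0.398, 0.464, -0.791]]
wrist_force: [0.1, -0.3, -4.9]
finger_gap: 0.171
```

```bash
cat >> h.py <<'E'
from scipy.spatial.transform import Rotation as Ro
BM=np.array([.6225,.165,.216]); BN=np.array([.0041,-.1974,.9803]);BN/=np.linalg.norm(BN)
BY=np.array([-.021,1,0]);BY-=BN*(BY@BN);BY/=np.linalg.norm(BY);BX=np.cross(BY,BN)
RB0=np.c_[BX,-BY,-BN]  # tool x,y,z when blade axes aligned with tool
def rows(s,Rt,pt,N,ramp=True):
    R=s["eef_rot"];p=s["eef_pos"];rv=Ro.from_matrix(R.T@Rt).as_rotvec()
    w=np.ones(N)
    if ramp: w[0]=w[-1]=.4;w[1]=w[-2]=.75
    w/=w.sum();Rc=R.copy();out=[]
    for i in range(N):
        out.append((Rc.T@((pt-p)*w[i])).round(4).tolist()); out.append((rv*w[i]).round(4).tolist()); Rc=Rc@Ro.from_rotvec(rv*w[i]).as_matrix()
    return out
def bladefit(s,f):
    W=cloud(f);T=(W-s["eef_pos"])@s["eef_rot"];im=f["color"].astype(int)
    m=(f["depth"]>0)&(im.max(2)<85)&(np.ptp(im,axis=2)<18)&(T[...,2]>-.05)&(T[...,2]<.0)&(abs(T[...,1])<.03)&(T[...,0]>.03)&(T[...,0]<.13)
    Q=T[m];A=np.c_[Q[:,:2],np.ones(len(Q))]
    for _ in range(4):
        co=np.linalg.lstsq(A,Q[:,2],rcond=None)[0]; kk=abs(A@co-Q[:,2])<.003; A,Q=A[kk],Q[kk]
    mid=[];xs=[]
    for l in np.arange(.035,.12,.01):
        q=Q[(Q[:,0]>l)&(Q[:,0]<l+.01)]
        if len(q)>30: xs.append(l+.005);mid.append(np.percentile(q[:,1],[2,98]).mean())
    return co,np.polyfit(xs,mid,1),len(Q)
E
python3 - <<'E'
from h import *
s,f=wframe(); print(s["time_s"],s["eef_pos"],s["finger_gap"],s["wrist_force"]); cv2.imwrite("pics/w12.png",f["color"])
co,yl,n=bladefit(s,f); print(co,yl,n)
a,b,c=co
# blade frame in tool: x=(1,yl0,a)/.., z_blade = up normal = (a,b,-1)->pointing -z tool
xb=np.array([1,yl[0],a]);xb/=np.linalg.norm(xb);zb=np.array([a,b,-1]);zb/=np.linalg.norm(zb);yb=np.cross(zb,xb)
RTb=np.c_[xb,yb,zb]   # blade axes in tool
Rt=np.c_[BX,BY,BN]@np.linalg.inv(RTb); Rt=Ro.from_matrix(Rt).as_matrix()
bc=np.array([.08,yl[0]*.08+yl[1],a*.08+c])-zb*.0025
pt=BM+.0025*BN-Rt@bc+.06*BN
print("Rt",Rt.round(4).tolist(),"pt",pt,"bc",bc)
r=rows(s,Rt,pt,20)
for i in range(20): print(r[2*i],r[2*i+1])
E
```

```text
11.8 [ 0.46872473 -0.35909763  0.27202116] 0.17050196292941686 [ 0.07266733 -0.30808277 -4.90202979]
[ 0.02902005  0.00173008 -0.02215926] [-0.00218102  0.00044595] 19126
Rt [[0.9995, 0.0184, 0.0249], [0.0132, -0.9805, 0.1962], [0.0281, -0.1957, -0.9803]] pt [0.54329467 0.15527273 0.25808247] bc [ 0.07992748  0.00026715 -0.01733872]
[0.008, -0.0081, -0.0003] [0.0115, -0.0106, 0.0144]
[0.0148, -0.0154, -0.0006] [0.0216, -0.0198, 0.027]
[0.0191, -0.021, -0.0008] [0.0288, -0.0264, 0.036]
[0.0183, -0.0217, -0.0006] [0.0288, -0.0264, 0.036]
[0.0175, -0.0224, -0.0005] [0.0288, -0.0264, 0.036]
[0.0167, -0.023, -0.0003] [0.0288, -0.0264, 0.036]
[0.0158, -0.0236, -0.0] [0.0288, -0.0264, 0.036]
[0.015, -0.0241, 0.0003] [0.0288, -0.0264, 0.036]
[0.0141, -0.0247, 0.0006] [0.0288, -0.0264, 0.036]
[0.0132, -0.0251, 0.0009] [0.0288, -0.0264, 0.036]
[0.0124, -0.0256, 0.0013] [0.0288, -0.0264, 0.036]
[0.0115, -0.0259, 0.0017] [0.0288, -0.0264, 0.036]
[0.0106, -0.0263, 0.0022] [0.0288, -0.0264, 0.036]
[0.0097, -0.0266, 0.0027] [0.0288, -0.0264, 0.036]
[0.0088, -0.0268, 0.0032] [0.0288, -0.0264, 0.036]
[0.0079, -0.027, 0.0038] [0.0288, -0.0264, 0.036]
[0.0071, -0.0272, 0.0044] [0.0288, -0.0264, 0.036]
[0.0062, -0.0273, 0.005] [0.0288, -0.0264, 0.036]
[0.004, -0.0205, 0.0042] [0.0216, -0.0198, 0.027]
[0.0019, -0.0109, 0.0024] [0.0115, -0.0106, 0.0144]
```

View pics/w12.png

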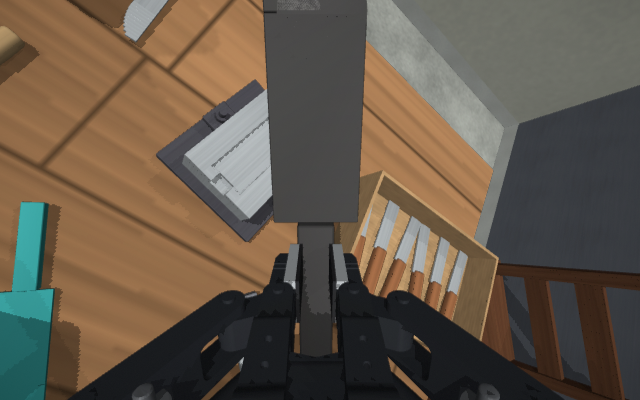

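play_rows:
  plan:
    - [[0.008,-0.0081,-0.0003],[0.0115,-0.0106,0.0144],0.005]
    - [[0.0148,-0.0154,-0.0006],[0.0216,-0.0198,0.027],0.005]
    - [[0.0191,-0.021,-0.0008],[0.0288,-0.0264,0.036],0.005]
    - [[0.0183,-0.0217,-0.0006],[0.0288,-0.0264,0.036],0.005]
    - [[0.0175,-0.0224,-0.0005],[0.0288,-0.0264,0.036],0.005]
    - [[0.0167,-0.023,-0.0003],[0.0288,-0.0264,0.036],0.005]
    - [[0.0158,-0.0236,0],[0.0288,-0.0264,0.036],0.005]
    - [[0.015,-0.0241,0.0003],[0.0288,-0.0264,0.036],0.005]
    - [[0.0141,-0.0247,0.0006],[0.0288,-0.0264,0.036],0.005]
    - [[0.0132,-0.0251,0.0009],[0.0288,-0.0264,0.036],0.005]
    - [[0.0124,-0.0256,0.0013],[0.0288,-0.0264,0.036],0.005]
    - [[0.0115,-0.0259,0.0017],[0.0288,-0.0264,0.036],0.005]
    - [[0.0106,-0.0263,0.0022],[0.0288,-0.0264,0.036],0.005]
    - [[0.0097,-0.0266,0.0027],[0.0288,-0.0264,0.036],0.005]
    - [[0.0088,-0.0268,0.0032],[0.0288,-0.0264,0.036],0.005]
    - [[0.0079,-0.027,0.0038],[0.0288,-0.0264,0.036],0.005]
    - [[0.0071,-0.0272,0.0044],[0.0288,-0.0264,0.036],0.005]
    - [[0.0062,-0.0273,0.005],[0.0288,-0.0264,0.036],0.005]
    - [[0.004,-0.0205,0.0042],[0.0216,-0.0198,0.027],0.005]
    - [[0.0019,-0.0109,0.0024],[0.0115,-0.0106,0.0144],0.005]

```text
time_s: 13.85
eef_pos: [0.5435, 0.1562, 0.2564]
eef_rot: [[1.0, 0.017, 0.023], [0.012, -0.98, 0.196], [0.025, -0.196, -0.98]]
wrist_force: [0.2, -0.2, -3.0]
finger_gap: 0.17
```

play_rows:
  plan:
    - [[0,0,0],[0,0,0],0.005]
    - [[0,0,0],[0,0,0],0.005]
    - [[0,0,0],[0,0,0],0.005]

```text
time_s: 14.15
eef_pos: [0.5441, 0.1537, 0.2588]
eef_rot: [[0.999, 0.017, 0.027], [0.011, -0.981, 0.194], [0.03, -0.193, -0.981]]
wrist_force: [-0.7, 0.3, -3.7]
finger_gap: 0.169
```

```bash
cat >> h.py <<'E'
def save(nm,s,f): np.savez(nm+".npz",**{k:f[k] for k in("color","depth","camera_matrix","R","t")},ep=s["eef_pos"],er=s["eef_rot"])
E
python3 - <<'E'
from h import *
s,f=wframe(); print(s["time_s"],s["eef_pos"],s["eef_rot"].round(4).tolist(),s["finger_gap"],s["wrist_force"],s["joint_positions"].round(2)); cv2.imwrite("pics/w13.png",f["color"]); save("w13",s,f)
co,yl,n=bladefit(s,f); print(co,yl,n)
g=grab_frame("scene"); cv2.imwrite("pics/scene13.png",cv2.resize(g["color"][130:270,330:590],None,fx=3,fy=3)); save("scene13",s,g)
P,c,nn,m,k=belt_fit(f)
print("wrist belt",len(P),c,nn,np.degrees(np.arccos(nn[2])), "plane dist of BM",(BM-c)@nn)
yd=BY; xd=BX; a=(P-BM)@xd;sv=(P-BM)@yd
for lo in np.arange(-.15,.25,.04):
    q=a[(sv>lo)&(sv<lo+.04)]
    if len(q)>50: print(round(lo+.02,3),np.percentile(q,[1,50,99]).round(4),len(q))
o=f["color"].copy();mm=m.copy();mm[m]=k;o[mm]=(255,255,0);cv2.imwrite("pics/w13m.png",o)
E
```

```text
14.15 [0.54414032 0.1536815  0.25875037] [[0.9995, 0.0169, 0.0275], [0.0112, -0.981, 0.1939], [0.0302, -0.1935, -0.9806]] 0.1686688377902504 [-0.71748386  0.34751553 -3.67203203] [0.04 0.01 1.76 0.2  1.34 1.55]
[ 0.03239637 -0.00016047 -0.02226859] [-0.04312548  0.00313114] 10497
wrist belt 30802 [0.62063213 0.21424513 0.22804199] [ 0.00444178 -0.19647412  0.98049895] 11.333784280797612 plane dist of BM -0.002123466591082057
-0.13 [-0.0254  0.0002  0.0228] 2793
-0.09 [-0.0257  0.0003  0.0229] 4272
-0.05 [-0.0256 -0.0002  0.0229] 3722
0.03 [-0.0259  0.0002  0.0232] 2066
0.07 [-0.0258 -0.0003  0.0228] 4283
0.11 [-0.0257 -0.0003  0.0228] 4264
0.15 [-0.0262 -0.0001  0.0229] 4315
0.19 [-0.0261 -0.0006  0.0225] 4306
0.23 [-0.0261 -0.0114  0.0184] 781
```

View pics/w13m.png

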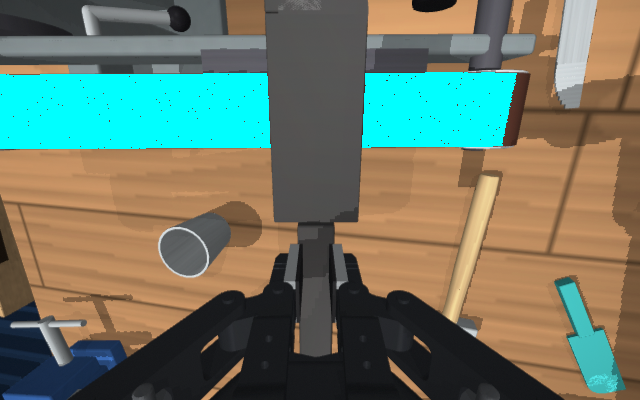

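View pics/scene13.png

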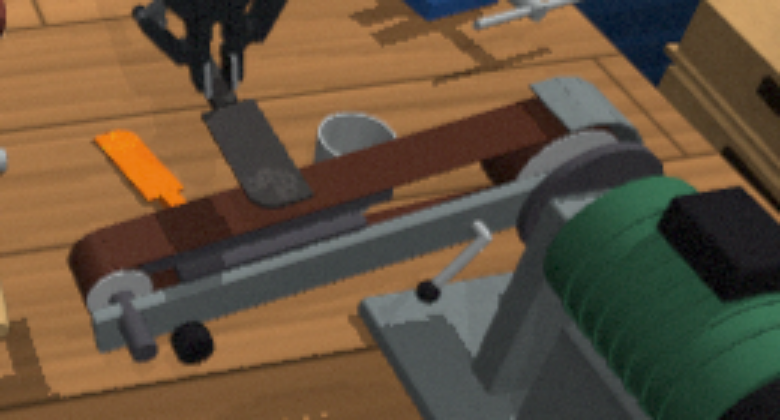

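```bash
cat >> h.py <<'E'
def bladefit2(s,f):
    W=cloud(f);T=(W-s["eef_pos"])@s["eef_rot"]
    m=(f["depth"]>0)&(T[...,2]>-.035)&(T[...,2]<-.008)&(abs(T[...,1])<.03)&(T[...,0]>.03)&(T[...,0]<.13)
    Q=T[m];A=np.c_[Q[:,:2],np.ones(len(Q))]
    for _ in range(5):
        co=np.linalg.lstsq(A,Q[:,2],rcond=None)[0]; kk=abs(A@co-Q[:,2])<.0025; A,Q=A[kk],Q[kk]
    mid=[];xs=[];ws=[]
    for l in np.arange(.03,.12,.01):
        q=Q[(Q[:,0]>l)&(Q[:,0]<l+.01)]
        if len(q)>30: xs.append(l+.005);e=np.percentile(q[:,1],[2,98]);mid.append(e.mean());ws.append(np.ptp(e).round(4))
    return co,np.polyfit(xs,mid,1),ws,len(Q)
E
python3 - <<'E'
from h import *
for i in range(3):
    s,f=wframe(); co,yl,ws,n=bladefit2(s,f); P,c,nn,m,k=belt_fit(f)
    a,b,_=co; R=s["eef_rot"]
    zb=np.array([a,b,-1]);zb/=np.linalg.norm(zb);xb=np.array([1,yl[0],a]);xb/=np.linalg.norm(xb)
    bc=np.array([.08,yl[0]*.08+yl[1],a*.08+co[2]])-zb*.005   # underside centre
    w=s["eef_pos"]+R@bc
    print(s["time_s"],s["eef_pos"].round(4),co.round(4),yl.round(4),ws[:3],n)
    # belt y dir by edges in wrist
    BYw=np.array([-.023,1,0]);BYw-=nn*(BYw@nn);BYw/=np.linalg.norm(BYw);BXw=np.cross(BYw,nn)
    Rerr=np.c_[BXw,BYw,nn].T@R@np.c_[xb,np.cross(zb,xb),zb]
    print(" n",nn.round(4),"height under",(w-c)@nn,"rv err in belt axes",Ro.from_matrix(Ro.from_matrix(Rerr).as_matrix()).as_rotvec().round(4),"blade xy rel BM",(w-BM)@BXw,(w-BM)@BYw)
E
```

```text
14.25 [0.5444 0.1537 0.2592] [ 0.0322  0.0002 -0.0222] [0.0014 0.0003] [np.float64(0.0439), np.float64(0.044), np.float64(0.0438)] 19534
 n [ 0.0047 -0.1964  0.9805] height under 0.05938742867319442 rv err in belt axes [-0.0026 -0.0009 -0.0072] blade xy rel BM 0.0009588943751615189 -0.0015913724369652365
14.3 [0.5444 0.1538 0.2594] [ 0.0322 -0.0005 -0.0222] [0.0018 0.0002] [np.float64(0.0439), np.float64(0.0439), np.float64(0.0438)] 19521
 n [ 0.0041 -0.1966  0.9805] height under 0.059505877882463434 rv err in belt axes [-0.0033 -0.0004 -0.0076] blade xy rel BM 0.0010354319899897023 -0.001450213187435953
14.35 [0.5445 0.1539 0.2594] [ 0.0323 -0.0001 -0.0222] [0.002  0.0003] [np.float64(0.0438), np.float64(0.0439), np.float64(0.0439)] 19540
 n [ 0.0041 -0.1964  0.9805] height under 0.059546821435337294 rv err in belt axes [-0.0027 -0.0004 -0.0077] blade xy rel BM 0.0010702015266026625 -0.0013675859747215272
```

play_rows:
  plan:
    - [[-0.0003,0,0.008],[0,0,-0.0076],0.005]
    - [[-0.0005,0,0.015],[0,0,0],0.005]
    - [[-0.0005,0,0.015],[0,0,0],0.005]
    - [[-0.0003,0,0.01],[0,0,0],0.005]
    - [[-0.0002,0,0.005],[0,0,0],0.005]
    - [[0,0,0],[0,0,0],0.005]
    - [[0,0,0],[0,0,0],0.005]

```text
time_s: 15.1
eef_pos: [0.5444, 0.1649, 0.2073]
eef_rot: [[0.999, 0.025, 0.028], [0.019, -0.981, 0.195], [0.033, -0.194, -0.98]]
wrist_force: [0.3, -0.0, -3.1]
finger_gap: 0.166
```

```bash
cat > chk.py <<'E'
from h import *
import sys
s,f=wframe(); co,yl,ws,n=bladefit2(s,f); P,c,nn,m,k=belt_fit(f)
cv2.imwrite(f"pics/{sys.argv[1]}.png",f["color"])
a,b,_=co; R=s["eef_rot"]
zb=np.array([a,b,-1]);zb/=np.linalg.norm(zb);xb=np.array([1,yl[0],a]);xb/=np.linalg.norm(xb)
bc=np.array([.08,yl[0]*.08+yl[1],a*.08+co[2]])-zb*.005
w=s["eef_pos"]+R@bc
print(s["time_s"],s["eef_pos"].round(4),"F",s["wrist_force"].round(2),"Fn",(s["wrist_force"]@nn).round(2),"gap",s["finger_gap"],co.round(4),yl.round(4),ws[:3],n)
BYw=np.array([-.023,1,0]);BYw-=nn*(BYw@nn);BYw/=np.linalg.norm(BYw);BXw=np.cross(BYw,nn)
Rerr=np.c_[BXw,BYw,nn].T@R@np.c_[xb,np.cross(zb,xb),zb]
print(" n",nn.round(4),"height under",(w-c)@nn,"rv err in belt axes",Ro.from_matrix(Rerr).as_rotvec().round(4),"blade xy rel BM",(w-BM)@BXw,(w-BM)@BYw)
E
python3 chk.py w14
```

```text
15.1 [0.5444 0.1649 0.2073] F [ 0.31 -0.03 -3.11] Fn -3.04 gap 0.16632426495466596 [ 0.0315 -0.0008 -0.0222] [0.0029 0.0003] [np.float64(0.0439), np.float64(0.0439), np.float64(0.0439)] 19407
 n [ 0.0044 -0.1966  0.9805] height under 0.006262706115207801 rv err in belt axes [-0.0036 -0.0011 -0.0002] blade xy rel BM 0.0012785710864232785 -0.0002760350234290089
```

play_rows:
  plan:
    - [[-0.0001,0,0.003],[0.0036,0.001,0],0.005]
    - [[0,0,0.002],[0,0,0],0.005]
    - [[0,0,0.001],[0,0,0],0.005]
    - [[0,0,0],[0,0,0],0.005]
    - [[0,0,0],[0,0,0],0.005]

```text
time_s: 15.65
eef_pos: [0.5443, 0.1659, 0.2013]
eef_rot: [[0.999, 0.025, 0.029], [0.019, -0.98, 0.198], [0.033, -0.197, -0.98]]
wrist_force: [-0.2, 0.1, -4.3]
finger_gap: 0.168
```

```bash
python3 chk.py w15
```

```text
15.65 [0.5443 0.1659 0.2013] F [-0.21  0.14 -4.31] Fn -4.26 gap 0.1676972269510165 [ 0.0326 -0.0008 -0.0223] [0.0032 0.0003] [np.float64(0.044), np.float64(0.0437), np.float64(0.0439)] 19472
 n [ 0.0043 -0.1966  0.9805] height under 0.00014946705893046703 rv err in belt axes [-0.0001 -0.0006 -0.0006] blade xy rel BM 0.0011143689732185024 -0.0005141240278312253
```

play_rows:
  plan:
    - [[0,0,0.0008],[0,0,0],0.005]
    - [[0,0,0],[0,0,0],0.005]
    - [[0,0,0],[0,0,0],0.005]

```text
time_s: 16.0
eef_pos: [0.5444, 0.1662, 0.2006]
eef_rot: [[0.999, 0.025, 0.029], [0.019, -0.98, 0.198], [0.034, -0.197, -0.98]]
wrist_force: [-0.4, -0.9, -3.5]
finger_gap: 0.169
```

play_rows:
  plan:
    - [[0,0,0.0005],[0,0,0],0.005]
    - [[0,0,0],[0,0,0],0.005]
    - [[0,0,0],[0,0,0],0.005]

```text
time_s: 16.3
eef_pos: [0.5443, 0.1662, 0.2001]
eef_rot: [[0.999, 0.025, 0.029], [0.019, -0.98, 0.198], [0.033, -0.197, -0.98]]
wrist_force: [-0.8, -0.6, -2.5]
finger_gap: 0.17
```

```bash
python3 chk.py w16
```

```text
16.3 [0.5443 0.1662 0.2001] F [-0.77 -0.55 -2.52] Fn -2.36 gap 0.16950518731781267 [ 0.0133 -0.0007 -0.0223] [0.003  0.0003] [np.float64(0.0439), np.float64(0.0439), np.float64(0.044)] 19747
 n [ 0.0045 -0.1966  0.9805] height under 0.0005604489286694027 rv err in belt axes [ 0.     -0.0201 -0.0003] blade xy rel BM 0.0011958371096698049 -0.0004812876974432011
```

play_rows:
  plan:
    - [[0,0,-0.0006],[0,-0.01,0],0.005]
    - [[0,0,-0.0006],[0,-0.01,0],0.005]
    - [[0,0,0],[0,0,0],0.005]
    - [[0,0,0],[0,0,0],0.005]

```text
time_s: 16.75
eef_pos: [0.5447, 0.166, 0.2012]
eef_rot: [[1.0, 0.025, 0.009], [0.023, -0.98, 0.198], [0.014, -0.197, -0.98]]
wrist_force: [-0.4, -1.8, -3.0]
finger_gap: 0.168
```

```bash
python3 chk.py w17
```

```text
16.75 [0.5447 0.166  0.2012] F [-0.36 -1.85 -3.02] Fn -2.6 gap 0.16819466764041727 [ 0.0141 -0.0016 -0.0223] [0.0036 0.0002] [np.float64(0.0439), np.float64(0.044), np.float64(0.0438)] 19744
 n [ 0.0045 -0.1966  0.9805] height under 3.4882877071686236e-05 rv err in belt axes [-0.0009  0.0001 -0.0009] blade xy rel BM 0.0019304952896713311 -0.000569634297991373
```

play_rows:
  plan:
    - [[0,0,-0.0003],[0,-0.01,0],0.005]
    - [[0,0,-0.0003],[0,-0.01,0],0.005]
    - [[0,0,0],[0,0,0],0.005]
    - [[0,0,0],[0,0,0],0.005]

```text
time_s: 17.2
eef_pos: [0.5443, 0.1658, 0.2017]
eef_rot: [[1.0, 0.025, -0.011], [0.027, -0.98, 0.197], [-0.006, -0.197, -0.98]]
wrist_force: [-1.1, -0.1, -2.7]
finger_gap: 0.165
```

```bash
python3 chk.py w18; python3 -c "
from h import *
for i in range(4):
    s=get_state(); f=grab_frame('side'); print(s['wrist_force']@BN, s['ft_torque'].round(3))"
```

```text
17.2 [0.5443 0.1658 0.2017] F [-1.11 -0.12 -2.74] Fn -2.67 gap 0.16546586126280657 [-0.0015 -0.001  -0.0223] [0.0031 0.0003] [np.float64(0.0438), np.float64(0.0438), np.float64(0.0439)] 19933
 n [ 0.0043 -0.1967  0.9805] height under 0.00013477522166342187 rv err in belt axes [-0.0004  0.0053 -0.0004] blade xy rel BM 0.0020134152974692647 -0.0005871428822204163
-2.513179896169769 [-0.226  0.043 -0.048]
-2.024878179096005 [-0.207  0.025 -0.036]
-2.8487802262466326 [-0.173 -0.018 -0.029]
-1.5207542239282643 [-0.267  0.029 -0.006]
```

play_rows:
  plan:
    - [[-0.0002,0,0.0001],[0,-0.011,0],0.005]
    - [[-0.0002,0,0.0001],[0,-0.011,0],0.005]
    - [[-0.0002,0,0.0001],[0,-0.011,0],0.005]
    - [[-0.0002,0,0.0001],[0,-0.011,0],0.005]
    - [[0,0,0],[0,0,0],0.005]
    - [[0,0,0],[0,0,0],0.005]

```text
time_s: 18.05
eef_pos: [0.5436, 0.1659, 0.2015]
eef_rot: [[0.998, 0.025, -0.055], [0.036, -0.98, 0.196], [-0.049, -0.197, -0.979]]
wrist_force: [-2.8, -0.8, 0.3]
finger_gap: 0.17
```

```bash
cat >> chk.py <<'E'
F=[];
for i in range(4):
    s=get_state(); F.append(np.r_[s['wrist_force']@BX,s['wrist_force']@BY,s['wrist_force']@BN, s['ft_torque']]); grab_frame('side')
print("mean F belt axes, torque",np.mean(F,0).round(2))
E
python3 chk.py w19
```

```text
18.05 [0.5436 0.1659 0.2015] F [-2.79 -0.81  0.25] Fn 0.39 gap 0.17039527098852061 [-0.0477 -0.0023 -0.0223] [0.0043 0.0002] [np.float64(0.0439), np.float64(0.0439), np.float64(0.0438)] 20228
 n [ 0.0041 -0.1966  0.9805] height under 4.432867972926051e-05 rv err in belt axes [-0.0017  0.0034 -0.0017] blade xy rel BM 0.0023180513973078383 -0.0005572176121084666
mean F belt axes, torque [-1.3  -0.96 -0.25 -0.25  0.09 -0.  ]
```

play_rows:
  plan:
    - [[-0.0001,0,0.0003],[0,0,0],0.005]
    - [[-0.0001,0,0],[0,0,0],0.005]
    - [[0,0,0],[0,0,0],0.005]

```text
time_s: 18.6
eef_pos: [0.5435, 0.166, 0.2013]
eef_rot: [[0.998, 0.025, -0.054], [0.036, -0.98, 0.196], [-0.048, -0.197, -0.979]]
wrist_force: [-1.2, -0.1, -0.3]
finger_gap: 0.167
```

```bash
python3 chk.py w20
```

```text
18.6 [0.5435 0.166  0.2013] F [-1.18 -0.13 -0.3 ] Fn -0.28 gap 0.16659785410895 [-0.0488 -0.0017 -0.0223] [0.004  0.0003] [np.float64(0.0438), np.float64(0.0439), np.float64(0.0439)] 20233
 n [ 0.0041 -0.1967  0.9805] height under -8.721009734135237e-07 rv err in belt axes [-0.0011  0.0014 -0.0013] blade xy rel BM 0.0022773279884658873 -0.000528575978464591
mean F belt axes, torque [-1.18 -1.35  0.03 -0.26 -0.09 -0.04]
```

play_rows:
  plan:
    - [[-0.0001,0,0.0002],[0,0,0],0.005]
    - [[0,0,0],[0,0,0],0.005]
    - [[0,0,0],[0,0,0],0.005]

```text
time_s: 19.15
eef_pos: [0.5435, 0.166, 0.2012]
eef_rot: [[0.998, 0.025, -0.054], [0.035, -0.98, 0.196], [-0.048, -0.197, -0.979]]
wrist_force: [-0.0, -1.8, 0.9]
finger_gap: 0.169
```

```bash
python3 chk.py w21; python3 -c "
from h import *
f=grab_frame('scene');cv2.imwrite('pics/sceneF.png',f['color'])
f=grab_frame('side');cv2.imwrite('pics/sideF.png',f['color'])"
```

```text
19.15 [0.5435 0.166  0.2012] F [-0.01 -1.79  0.95] Fn 1.28 gap 0.16889313186863447 [-0.0482 -0.0028 -0.0224] [0.0042 0.0002] [np.float64(0.0439), np.float64(0.044), np.float64(0.044)] 20174
 n [ 0.0042 -0.1966  0.9805] height under -5.7604678049696755e-06 rv err in belt axes [-0.0022  0.0018 -0.0015] blade xy rel BM 0.002262604730086993 -0.0005389070827619003
mean F belt axes, torque [ 0.1  -0.84  1.29 -0.28 -0.2  -0.04]
```

View pics/w21.png

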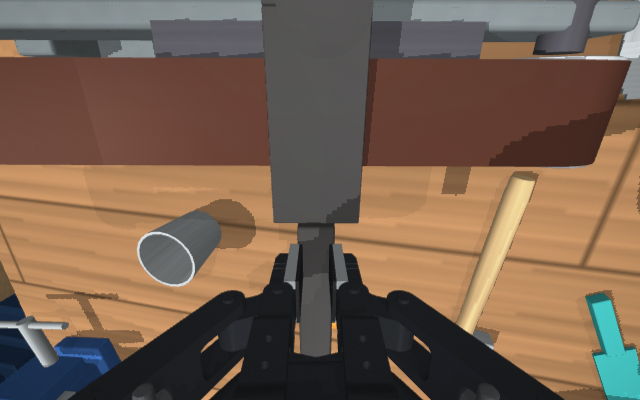

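View pics/sceneF.png

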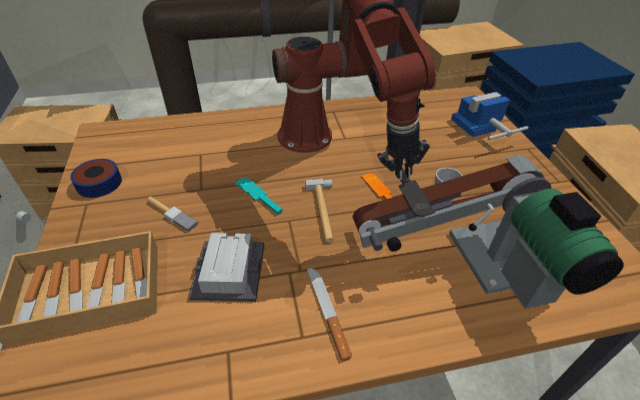

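View pics/sideF.png

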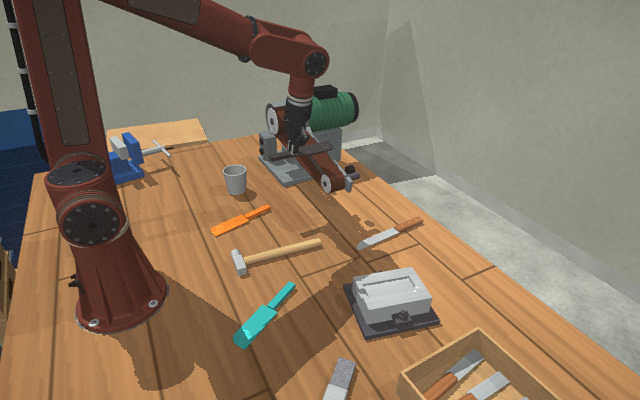

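```bash
python3 -c "
from h import *
s=get_state(); print(s['time_s'],s['wrist_force'],s['finger_gap']); print(hand_in())"
```

```text
19.5 [-0.06713019 -1.66550871  1.03939073] 0.16564616638726196
the job is handed in; nothing more can be done
None
```

I handed the job in at 19.5 s with the tang still gripped (110 N) and the blade lying flush on the belt over the platen.

**What went wrong first:** My first grip slipped as I lifted the blank out of the die. It slid back and came to rest leaning on the die's end, with its tang end against the brush. I measured it there and gripped the tang again at that tilt, 20 mm behind the blade. I then carried it to the belt. So the final lift started from the die's edge, not the cavity.

**Last checks (wrist camera and wrist force):**
- **Flush and square:** the blade was within about 0.15° of the belt plane in both tilt directions, and square across the belt to about 0.1°.
- **Position:** the blade was centred within about 3 mm of the belt's middle and covers its whole 50 mm width. The gap to the belt measured 0.0 mm.
- **Push:** I estimate about 5 N. This is the change in wrist force from the freely hanging reading, and readings scatter by about 1 N. On first contact the blade tipped in the grip, so I pitched the tool about 4° to press it flat again.
- **Grip:** the finger opening read steady at about 0.165–0.170. That is about 14 mm on a 20 mm tang, so the reading does not match the tang's width, but the wrist picture shows the tang between the pads.
- **Other tools:** the brush measured within a few millimetres of its first position after the drop, about the measuring error. The other tools look unmoved in the last pictures.

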